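# Lay out the sample jars for sorting

## Task

The latest samples are in the latched grey case: swing its latch right out and down, lay the lid right back, and stand every jar from it upright in a dish of its own, the dishes being taken from the top of the stack and set wholly on the black bench mat. Leave the dishes you do not need stacked as they are, then shut the lid fully and swing the latch fully home over it again, with the other things on the bench left where they are.

Things in the scene. Friction and masses are not known exactly. Their poses are not given: they have to be found in the camera images.
- case: Grey plastic case fixed to the bench, 165 mm (x) x 250 mm (y) x 90 mm high without lid, walls 5 mm. Origin: centre of its underside; x points from the latch side (robot's side) to the hinge side. Inner floor 8 mm up; a soft dark insert, top 28 mm up, has three pockets at y = -70, 0, +70 mm, each 56 mm square, each with a jar or empty. Above the insert it is free to the walls.
- lid (a joint): Lid of the case, rad: 0 shut, 1.75 right back at its stop. Hinged along the case's y at the rear top edge; left above about 1.1 rad it stays there by friction, left below it sinks shut by its own weight (1 to 4 N at the handle to move it). 26 mm thick; shut, its top is 116 mm above the bench. The latch's hook, when home, holds it down, and swings over it only when the lid is within 3 mm of shut.
- lid_handle (a point): Middle of the black bridge handle fixed on top of the lid near its front edge: 56 mm wide (case's y), 14 mm thick (x), 30 mm tall; this point is 19 mm above the lid's top face (11 mm below the handle's top) and, shut, 47.5 mm in front of the case's centre. It turns with the lid, 137 mm from the hinge; its frame is the lid's (z out of the lid's top face).
- lid_hinge (a point): Point on the lid's hinge axis (along the case's y), in the middle of the rear top edge, 90 mm above the bench.
- latch (a joint): Steel draw-latch lever on the middle of the case's front, rad: 0 home (upright, its hook over the lid's keeper), 1.6 swung right out (towards the case's -x) and down, at its stop. No spring: stiff enough to stay where it is left (about 1 N at the tab to move it).
- latch_tab (a point): Middle of the latch's finger tab: steel plate 28 mm wide (case's y), 6 mm thick, 30 mm long, leaning 0.45 rad outwards. Home, it is 128 mm above the bench, 22 mm in front of the case's front face, the only part of the latch above the lid. It swings about the latch hinge on a radius of 70 mm; right out it is 40 mm above the bench.
- latch_hinge (a point): Point on the latch's hinge axis (along the case's y), 60 mm above the bench, 4 mm in front of the case's front face.
- mat: Black ribbed rubber bench mat, fixed, 280 mm (its x) x 240 mm (its y), 3 mm thick. Origin: centre of its underside. A pair of forceps lies along its far (+x) edge.
- jar1: White sample jar with a black screw cap, round, 44 mm in diameter, 58 mm high, about 110 g; at the start upright in a pocket of the case, on its inner floor. Origin: centre of its underside. Absent (None) in some starts.
- jar2: As jar1.
- jar3: As jar1.
- dish1: White round stacking dish, 68 mm across (70 at its beaded rim), 26 mm high, wall 3 mm, inside 62 mm; inner floor 8 mm above its underside; below the wall a foot 54 mm across, 5 mm high, that drops into the dish below. Origin: centre of its underside. About 80 g. The lowest of the stack of four, on the bench; in the stack each sits 21 mm above the one below.
- dish2: As dish1; number 2 from the bottom of the stack at the start.
- dish3: As dish1; number 3 from the bottom of the stack at the start.
- dish4: As dish1; number 4 from the bottom of the stack at the start (the top one).
- forceps: Pair of steel forceps, 130 mm long, 7 mm high, lying on the mat along its far edge (along the mat's y), origin 120 to 125 mm from the mat's middle. Leave alone.
- brush: Small specimen brush 170 mm long lying on the bench near the robot. Leave alone.
- petri: Shallow glass dish 90 mm across, 14 mm high, behind the stack. Leave alone.
- beaker: Glass beaker, 60 mm across, 80 mm high, behind the stack. Leave alone.
- washbottle: White wash bottle 60 mm across, about 190 mm high with its nozzle, at one side. Leave alone.
- ethanol: Amber bottle 68 mm across, 170 mm high, at one side. Leave alone.

How it is judged:
By the outcome, as a careful person would: the job done as asked, in the order asked, and still so for the second after the job is handed in, with the robot touching nothing.
Of jar1, jar2, jar3 only 2 to 3 are there at a start; the rules pass over those that are not, and their reading is None.
At some moment in a run one of dish2, dish3, dish4 may be knocked a few centimetres aside while the robot is not near it.
Once in a run the grip may slacken for a moment while it holds something.
It also fails if it takes over 210 s, if anything falls off the work surface, if the arm or the gripper's body presses on something with over 40 N, if the wrist force passes 120 N, or if a joint passes its speed limit or range.

## Robot

A 6-joint arm with a two-finger parallel gripper is mounted at the origin on the work surface. World frame = base frame: x ahead of the robot, y to its left, z up, the work surface at z = 0. Lengths are in mm, angles in rad, forces in N, time in s.
With the tool pointing down it reaches from about 275 to 1000 mm from the base axis. Payload 8.4 kg.
Tool frame: the origin (TCP) lies midway between the tips of the shut fingers; the grasp point (between the pads) lies 19 mm behind it; z points along the fingers, y is the line along which they close (so a half turn about z gives the same grasp; the last joint's range is limited). The gripper opens to 85 mm and grips with 20 to 120 N. Pads are 22 mm wide; open, the fingers measure 114 mm over their backs; the gripper's body (76 mm by 85 mm) begins 54 mm behind the grasp point. The pads swing forward as they close: fully open they stand 13 mm farther back than shut.
Start: joints at [1.213, 0.353, 1.633, -0, 1.155, -0.002], TCP at [217.711, 585.858, 231.281] pointing down, gripper open.
Joint ranges: [-2.63, 2.63], [-0.92, 2.1], [0.06, 2.66], [-1.3, 4.44], [0, 2.69], [-3.02, 3.02]. Speed limits (rad/s): [2.22, 2.22, 2.79, 3.14, 3.14, 3.14].

## Interface

Orientations are given as [roll, pitch, yaw] about the fixed x, y, z axes, in that order (R = Rz(yaw) Ry(pitch) Rx(roll)).
In Python, from rig import r, cams gives the robot as it stands. The module is installed in compiled form; this text tells all that it offers.
- The arm moves only by the tool send_rows, never from a script. Its argument "targets" is one flat list of numbers, 7 for each row, row after row: the shift along the tool's x, y, z in m, then the turn, a rotation vector about the tool's x, y, z in rad, then the opening, from -1 (shut) to 1 (fully open). In form: [tx, ty, tz, wx, wy, wz, fingers, tx, ty, tz, wx, wy, wz, fingers, ...]. A call has 1 to 12 rows; each row is the pose to reach, as a shift and turn from the pose commanded when the call began, along the tool's axes at that moment; what a row does not reach only later rows make up. A row lasts 1/12 s, in which the tool goes at most 41.7 mm and 7.16 degrees, less where a joint would pass 70% of its speed; a pose out of reach is approached as far as the arm can. A call with a gripper value outside its range is refused whole. The fingers move at their own pace and stop on an object; "grip_force" is the grip in N (left out, the last holds). Time passes only in rows, so rows that repeat a pose let the fingers close. It gives the time, the measured TCP pose, the force, the opening and the grip force at its end, in the units of the state.
- r.sense(): the state, without advancing time (a new reading comes with each control period).
- cams.grab_frame(name): name is "side" or "top"; returns a dict with "color" (400x640x3 uint8, blue, green, red), "fx", "fy", "cx", "cy" (pixels), "xyz" and "attitude" of the camera in the world. Camera axes: x right, y down, z forward; pixel columns grow to the right and rows downward; lengths in mm; the calibration is good to about 2 mm. A picture is of the moment at which its call begins. There is no depth.
- r.sign_off(): hands the job in; it is judged then, once.
The state is a dict: "clock": time; "qpos": joint angles; "qvel": joint speeds; "joint_efforts": joint torques, N m; "eef_pos": TCP position; "tcp_rot": TCP orientation; "contact_force": force on the tool from outside, world axes, zero at the start; "wrist_torque": the same for the moment, N m; "opening": opening from 0.0 (shut) to 1.0 (fully open); "grasp_force": force on a finger pad.
Only numpy, scipy, OpenCV 4.12 (cv2) and the standard library are available. Lean on these libraries where they do the work, as an engineer would, in place of code of your own. Each camera call takes 0.05 s, during which the arm holds its last target. There are 200 camera calls.

## Working session

There is one attempt and no reset: what is moved stays moved. The work goes in short steps, Python scripts to look and compute and a tool call to move; the robot and the scene stay as the last step left them, time stands still between calls to the robot, and variables do not carry over. Pictures are saved under pics/ and viewed, at most 14 in all, crops included, and the job is handed in when it is done.

Besides the shell and the picture viewer there is one more tool, called as a command line: name --argument value ..., lists and objects as JSON in quotes. send_rows: Moves the arm, as the interface text tells. Its arguments: {"type":"object","properties":{"targets":{"type":"array"},"grip_force":{"type":"number"}},"required":["targets"]}

```bash
mkdir -p pics; ls; python3 - <<'E'
from rig import r,cams
import cv2
s=r.sense();print(s)
for n in("side","top"):
    f=cams.grab_frame(n);cv2.imwrite(f"pics/{n}0.png",f["color"]);print(n,{k:f[k] for k in f if k!="color"})
E
```

```text
pics
{'clock': 0.0, 'qpos': array([ 1.21259986e+00,  3.53650788e-01,  1.63413837e+00, -4.54512461e-07,
        1.15520290e+00, -2.42000846e-03]), 'qvel': array([ 4.92974769e-04,  1.14219865e-05,  3.14678311e-04,  2.11929282e-04,
       -9.01466349e-04, -1.38159611e-03]), 'joint_efforts': array([-7.72493004e-04, -6.05252910e+01, -3.42072701e+01,  2.94650499e-05,
        9.17526602e-03, -4.25556976e-06]), 'eef_pos': array([217.54255312, 585.40637389, 230.55822273]), 'tcp_rot': array([-3.14019325e+00, -2.97100248e-06,  2.78581638e+00]), 'contact_force': array([-0.441929  ,  0.58089844,  0.24860218]), 'wrist_torque': array([-0.01084541, -0.00984274, -0.00344177]), 'grasp_force': 0.0, 'opening': 0.9957723085719821}
side {'fx': 383.3141999650369, 'fy': 383.3141999650369, 'cx': 319.8710058429496, 'cy': 200.8398868034815, 'xyz': array([385.71934506, 681.25489447, 966.14371622]), 'attitude': array([-2.45823546,  0.00581103, -2.90819317])}
top {'fx': 497.7042733065566, 'fy': 497.7042733065566, 'cx': 321.17253268124085, 'cy': 195.9029297653885, 'xyz': array([ 202.44233455,   20.01293552, 1717.50530978]), 'attitude': array([-2.92012657,  0.00482605, -1.61163563])}
```

View pics/top0.png

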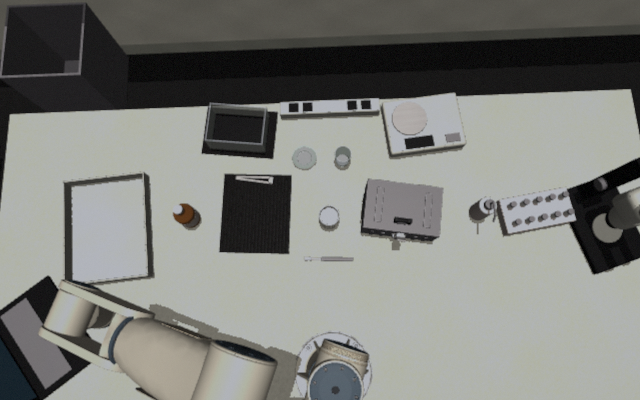

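View pics/side0.png

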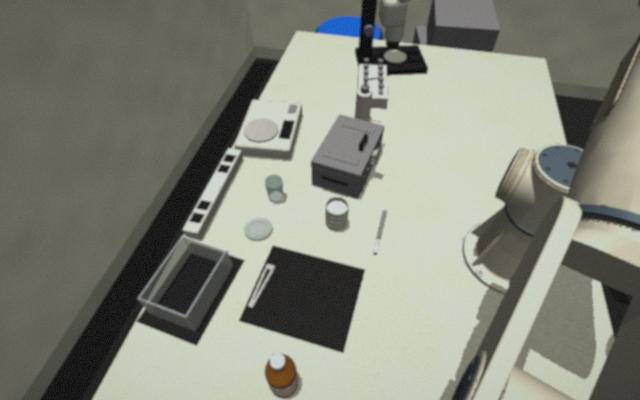

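The top view shows the case at (402,210), the stack at (329,217), the mat at (256,215) and the brush at (330,259). The side view confirms the layout. Next I'll write a helper and do the colour masks.

```bash
cat > h.py <<'E'
import numpy as np,cv2
from rig import r,cams
from scipy.spatial.transform import Rotation as Ro
class Cam:
    def __init__(s,n):
        f=cams.grab_frame(n);s.im=f["color"];s.f=f["fx"];s.c=np.array([f["cx"],f["cy"]]);s.t=np.array(f["xyz"]);s.R=Ro.from_euler("xyz",f["attitude"]).as_matrix()
    def ray(s,p): return s.R@np.append((np.array(p)-s.c)/s.f,1)
    def at(s,p,z):
        d=s.ray(p);return s.t+d*(z-s.t[2])/d[2]
    def pix(s,X):
        q=s.R.T@(np.array(X,float)-s.t);return q[:2]/q[2]*s.f+s.c
def tri(c1,p1,c2,p2):
    A=np.zeros((3,3));b=np.zeros(3)
    for c,p in((c1,p1),(c2,p2)):
        d=c.ray(p);d/=np.linalg.norm(d);M=np.eye(3)-np.outer(d,d);A+=M;b+=M@c.t
    return np.linalg.solve(A,b)
def crop(c,x,y,w,h,k): return cv2.resize(c.im[y:y+h,x:x+w],None,fx=k,fy=k,interpolation=cv2.INTER_CUBIC)
E
python3 - <<'E'
from h import *
t=Cam("top");s=Cam("side")
np.set_printoptions(precision=1,suppress=True)
a=crop(t,350,165,110,95,4);b=crop(s,300,105,100,95,4)
H=380
a2=crop(t,210,165,140,95,3);b2=crop(s,235,190,130,70,3)
m=np.zeros((600,800,3),np.uint8)
m[:300,:]=0
a=cv2.resize(a,(400,345));b=cv2.resize(b,(363,345));a2=cv2.resize(a2,(368,250));b2=cv2.resize(b2,(420,226))
m[:345,:400]=a;m[:345,405:768]=b;m[350:600,:368]=a2;m[350:576,375:795]=b2
cv2.imwrite("pics/m1.png",m)
# mat
g=t.im.max(2);mk=(g<60).astype(np.uint8)
mk[:165]=0;mk[265:]=0;mk[:,:210]=0;mk[:,300:]=0
mk=cv2.morphologyEx(mk,cv2.MORPH_CLOSE,np.ones((3,3)))
cs,_=cv2.findContours(mk,0,2);c=max(cs,key=cv2.contourArea)
rc=cv2.minAreaRect(c);P=np.array([t.at(p,3) for p in cv2.boxPoints(rc)]);print("mat",rc,P,P.mean(0),[np.linalg.norm(P[i]-P[i-1]) for i in range(4)])
# stack top
hsv=t.im[195:235,312:348];mk=(hsv.min(2)>100);print(hsv[:,:,0][10:32,5:30])
E
```

```text
mat ((255.07992553710938, 213.60267639160156), (68.36204528808594, 77.49031066894531), 1.9091525077819824) [[407.9 370.4   3. ]
 [684.4 362.2   3. ]
 [665.7 118.7   3. ]
 [390.3 135.1   3. ]] [537.1 246.6   3. ] [np.float64(235.93324168505566), np.float64(276.5459278011332), np.float64(244.29320100167698), np.float64(275.81722457619566)]
[[169 170 172 171 172 176 178 178 173 165 164 161 173 166 184 181 177 174
  177 177 179 178 175 176 176]
 [175 175 175 174 175 178 182 177 153 128 115 115 116 110 132 147 169 179
  179 175 175 178 179 178 175]
 [175 173 172 175 179 181 169 118  99 114 144 147 140 135  86  96 118 153
  182 177 178 179 178 177 177]
 [172 170 171 177 182 168 114  77 118 165 183 185 181 179 159 156 134 105
  154 183 178 177 177 179 181]
 [172 172 173 180 168 127 144 158 172 188 186 187 187 187 188 189 177 145
  118 151 173 159 178 181 182]
 [173 172 171 159 137 152 183 187 188 187 187 188 187 188 188 187 186 181
  149 120 149 157 176 177 179]
 [172 175 171 137 127 183 188 186 188 188 187 187 188 187 186 187 187 187
  181 148 130 173 168 175 173]
 [173 178 168 141 166 188
[... 850 characters left out ...]
87 187 188 188 187 187 188 188 188 187
  187 180 160 130 141 176 175]
 [175 151  81 108 160 176 188 187 188 188 187 189 186 188 188 188 188 187
  186 174 134  95 130 177 174]
 [170 149  86  79 123 167 187 186 189 188 188 189 187 187 189 186 185 184
  179 140  87  89 134 177 175]
 [169 163 130  76  84 118 153 176 186 177 169 189 188 187 186 185 187 171
  133 103  89 117 165 178 176]
 [171 170 151  87  76  79  98 128 151 164 165 188 188 188 177 154 147 126
   96  96  96 132 178 178 177]
 [170 171 154  94  80  71  69  70  99 125 127 137 136 137 130 102  94  75
   90  94  99 132 177 178 178]
 [170 170 164 134  91  82  73  64  69  77  79  75  72  83  85  71  75  69
   88  98 121 159 175 177 175]]
```

View pics/m1.png

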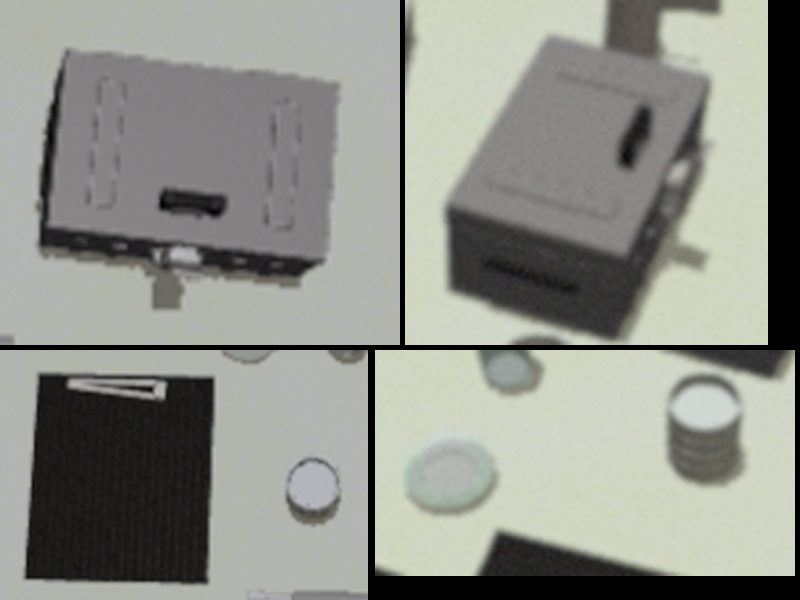

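The mosaic shows the lid's top face corners, handle, tab (about top pixel (399.5,235)), mat corners and stack rim clearly. I'll now turn them into metric positions.

```bash
python3 - <<'E'
from h import *
np.set_printoptions(precision=1,suppress=True)
t=Cam("top");s=Cam("side")
A=lambda x,y:np.array([350+x/3.636,165+y/3.632])
B=lambda x,y:np.array([300+(x-405)/3.63,105+y/3.632])
C=lambda x,y:np.array([210+x/2.629,165+(y-350)/2.63])
D=lambda x,y:np.array([235+(x-375)/3.23,190+(y-350)/3.23])
# -.5 pixel resize shift
def show(n,pa,pb,z):
    print(n,"tri",tri(t,pa-.4,s,pb-.4),"top",t.at(pa-.4,z)[:2],"side",s.at(pb-.4,z)[:2])
show("lid FL? rear-left(+y)",A(68,50),B(450,205),116)
show("rear-right",A(338,82),B(550,38),116)
show("front-right",A(328,258),B(710,78),116)
show("front-left",A(48,228),B(632,255),116)
show("handle top",A(193,199),B(636,133),146)
show("tab",A(182,255),B(680,170),128)
show("mat TL? ",C(38,374),C(38,374),3)
for p in((38,374),(213,377),(207,583),(25,578)): print("mat",t.at(C(*p)-.4,3))
for p in((38,374),(213,377),(207,583),(25,578)): pass
# lid mask
def quad(c,box,lo,hi):
    x,y,w,h=box;g=cv2.cvtColor(c.im,cv2.COLOR_BGR2GRAY).astype(int)
    m=np.zeros(g.shape,np.uint8);m[y:y+h,x:x+w]=((g>lo)&(g<hi))[y:y+h,x:x+w]
    m=cv2.morphologyEx(m,cv2.MORPH_OPEN,np.ones((3,3)));cs,_=cv2.findContours(m,0,2);k=cv2.convexHull(max(cs,key=cv2.contourArea))
    return cv2.approxPolyN(k,4)[0],cv2.contourArea(k)
for n,c,box in(("top",t,(355,170,95,75)),("side",s,(305,110,85,75))):
    q,a=quad(c,box,80,150);print(n,a);print(np.array([c.at(p,116) for p in q]))
for n,c,box in(("top",t,(205,165,95,100)),("side",s,(235,240,135,115))):
    q,a=quad(c,box,-1,60);P=np.array([c.at(p,3) for p in q]);print("mat",n,a);print(P,P.mean(0))
# dish
for n,c,(x,y,w,h) in(("top",t,(312,200,34,32)),("side",s,(322,190,30,30))):
    m=(c.im[y:y+h,x:x+w].min(2)>(183 if n=="top" else 0)).astype(np.uint8)
    if n=="side": g=c.im[y:y+h,x:x+w];print(g[6:22,4:28,0]); continue
    m=cv2.morphologyEx(m,cv2.MORPH_OPEN,np.ones((3,3)));cs,_=cv2.findContours(m,0,1);e=cv2.fitEllipse(max(cs,key=len));print(e);p=np.array(e[0])+[x,y]
    print("dish inner floor(z71)",c.at(p,71),"rim z89",c.at(p,89), [c.pix([*c.at(p,71)[:2]+[31,0],71]),])
show("stack rim",C(313,484),D(705,405),89)
print(Ro.from_euler("xyz",r.sense()["tcp_rot"]).as_matrix())
E
```

```text
lid FL? rear-left(+y) tri [ 615.1 -146.3  111.5] top [ 616.2 -145.9] side [ 611.7 -141.5]
rear-right tri [ 575.8 -390.8  110. ] top [ 575.8 -389.3] side [ 573.1 -382.8]
front-right tri [ 416.  -366.8  109.3] top [ 415.3 -365.2] side [ 415.5 -358.6]
front-left tri [ 450.9 -117.6  117.7] top [ 452.6 -117.9] side [ 449.6 -118.8]
handle top tri [ 469.4 -245.9  135.9] top [ 468.4 -244.3] side [ 467.6 -234.4]
tab tri [ 425.  -236.9  108.6] top [ 421.7 -233.8] side [ 424.6 -216.3]
mat TL?  tri [600.4 277.4 481.8] top [684.1 355.7] side [ 921.9 -122.8]
mat [684.1 355.7   3. ]
mat [669.9 118.2   3. ]
mat [391.2 133.7   3. ]
mat [407.6 372.1   3. ]
top 3847.0
[[ 576.5 -387.5  116. ]
 [ 410.8 -365.4  116. ]
 [ 447.4 -115.   116. ]
 [ 621.  -141.9  116. ]]
side 3400.0
[[ 390.2 -102.6  116. ]
 [ 613.7 -136.7  116. ]
 [ 576.2 -371.2  116. ]
 [ 430.7 -485.9  116. ]]
mat top 5131.5
[[665.7 117.    3. ]
 [395.4 134.8   3. ]
 [405.2 372.5   3. ]
 [679.4 355.8   3. ]] [536.4 245.    3. ]
mat side 8024.0
[[395.7 136.9   3. ]
 [409.6 369.9   3. ]
 [681.9 353.5   3. ]
 [666.7 122.    3. ]] [538.5 245.6   3. ]Traceback (most recent call last):
  File "<stdin>", line 34, in <module>
ValueError: max() iterable argument is empty
```

```bash
cat >> h.py <<'E'
np.set_printoptions(precision=1,suppress=True)
CASE=(np.array([514.5,-254.]),-0.158);MAT=(np.array([537.5,245.5]),-0.06)
def W(fr,x,y,z):
    o,a=fr;return np.array([o[0]+x*np.cos(a)-y*np.sin(a),o[1]+x*np.sin(a)+y*np.cos(a),z])
def inv(fr,p):
    o,a=fr;d=np.array(p[:2])-o;return np.array([d[0]*np.cos(a)+d[1]*np.sin(a),-d[0]*np.sin(a)+d[1]*np.cos(a),*p[2:]])
def plan(*wps):
    "wps: (world xyz mm, yaw[, tilt about tool y]); deltas in tool axes from now"
    s=r.sense();R0=Ro.from_euler("xyz",s["tcp_rot"])
    for w in wps:
        R1=Ro.from_euler("xyz",[np.pi,0,w[1]])
        if len(w)>2:R1=R1*Ro.from_rotvec([0,w[2],0])
        d=R0.inv().apply(w[0]-s["eef_pos"])/1000;v=(R0.inv()*R1).as_rotvec()
        print(w[0],"->",[round(float(k),4) for k in d],[round(float(k),3) for k in v],"rows",int(max(np.linalg.norm(d)/.0417,np.linalg.norm(v)/.125))+1)
def st():
    s=r.sense();print(round(s["clock"],2),s["eef_pos"],np.round(s["tcp_rot"],3),"F",s["contact_force"],"op",round(s["opening"],3),"g",s["grasp_force"],"q",np.round(s["qpos"],2))
E
python3 - <<'E'
from h import *
plan((W(CASE,-104.5,0,200),-.158))
s=Cam("side");t=Cam("top")
m=(t.im[200:232,312:346].min(2)>165).astype(np.uint8)
# dish: circle from white interior
g=t.im[195:235,312:348];print(g[20].tolist()[:6])
E
```

```text
[ 411.3 -237.6  200. ] -> [-0.4683, -0.7042, 0.0314] [-0.0, 0.001, 2.944] rows 24
[[174, 181, 178], [172, 181, 177], [168, 180, 177], [168, 180, 177], [171, 180, 177], [174, 180, 177]]
```

send_rows --targets '[-0.4683, -0.7042, 0.0314, 0, 0, 2.944, 1, -0.4683, -0.7042, 0.0314, 0, 0, 2.944, 1, -0.4683, -0.7042, 0.0314, 0, 0, 2.944, 1, -0.4683, -0.7042, 0.0314, 0, 0, 2.944, 1, -0.4683, -0.7042, 0.0314, 0, 0, 2.944, 1, -0.4683, -0.7042, 0.0314, 0, 0, 2.944, 1, -0.4683, -0.7042, 0.0314, 0, 0, 2.944, 1, -0.4683, -0.7042, 0.0314, 0, 0, 2.944, 1, -0.4683, -0.7042, 0.0314, 0, 0, 2.944, 1, -0.4683, -0.7042, 0.0314, 0, 0, 2.944, 1, -0.4683, -0.7042, 0.0314, 0, 0, 2.944, 1, -0.4683, -0.7042, 0.0314, 0, 0, 2.944, 1]' --grip_force 25

```text
clock: 1.4
eef_pos: [332.1, 97.7, 213.1]
tcp_rot: [3.14, -0.001, 1.28]
contact_force: [1.1, 1.0, 0.4]
opening: 1.0
grasp_force: 0.0
```

```bash
python3 - <<'E'
from h import *
st();plan((W(CASE,-104.5,0,200),-.158))
E
```

```text
1.4 [332.1  97.7 213.1] [ 3.1 -0.   1.3] F [1.1 1.  0.4] op 1.0 g 0.0 q [ 0.3 -0.1  2.2 -0.   1.   0.6]
[ 411.3 -237.6  200. ] -> [-0.2986, 0.1719, 0.013] [0.0, -0.001, 1.438] rows 12
```

send_rows --targets '[-0.2986, 0.1719, 0.013, 0, 0, 1.438, 1, -0.2986, 0.1719, 0.013, 0, 0, 1.438, 1, -0.2986, 0.1719, 0.013, 0, 0, 1.438, 1, -0.2986, 0.1719, 0.013, 0, 0, 1.438, 1, -0.2986, 0.1719, 0.013, 0, 0, 1.438, 1, -0.2986, 0.1719, 0.013, 0, 0, 1.438, 1, -0.2986, 0.1719, 0.013, 0, 0, 1.438, 1, -0.2986, 0.1719, 0.013, 0, 0, 1.438, 1, -0.2986, 0.1719, 0.013, 0, 0, 1.438, 1, -0.2986, 0.1719, 0.013, 0, 0, 1.438, 1, -0.2986, 0.1719, 0.013, 0, 0, 1.438, 1, -0.2986, 0.1719, 0.013, 0, 0, 1.438, 1]'

```text
clock: 2.4
eef_pos: [413.0, -236.0, 199.6]
tcp_rot: [-3.141, 0.0, -0.16]
contact_force: [0.9, -0.6, -0.3]
opening: 1.0
grasp_force: 0.0
```

```bash
python3 - <<'E'
from h import *
st();plan((W(CASE,-104.5,0,113),-.158))
E
```

```text
2.4 [ 413.  -236.   199.6] [-3.1  0.  -0.2] F [ 0.9 -0.6 -0.3] op 1.0 g 0.0 q [-0.5  0.2  2.   0.   1.   1.2]
[ 411.3 -237.6  113. ] -> [-0.0014, 0.0019, 0.0866] [-0.0, 0.0, -0.002] rows 3
```

send_rows --targets '[0, 0, 0.03, 0, 0, 0, 0.3, 0, 0, 0.06, 0, 0, 0, 0.3, 0, 0, 0.086, 0, 0, 0, 0.3, 0, 0, 0.086, 0, 0, 0, 0.3, 0, 0, 0.086, 0, 0, 0, -1, 0, 0, 0.086, 0, 0, 0, -1, 0, 0, 0.086, 0, 0, 0, -1, 0, 0, 0.086, 0, 0, 0, -1, 0, 0, 0.086, 0, 0, 0, -1, 0, 0, 0.086, 0, 0, 0, -1, 0, 0, 0.086, 0, 0, 0, -1, 0, 0, 0.086, 0, 0, 0, -1]' --grip_force 20

```text
clock: 3.4
eef_pos: [414.0, -236.0, 115.1]
tcp_rot: [3.141, -0.002, -0.152]
contact_force: [-2.0, -1.3, 8.9]
opening: 0.323
grasp_force: 21.4
```

```bash
python3 - <<'E'
from h import *
st();print(inv(CASE,r.sense()["eef_pos"]))
for th in np.arange(0,1.7,.16):
    a=.259+th;print(round(th,2),np.round([-70.3*np.sin(a)+18,0,-(70.3*np.cos(a)-68)],1))
t=Cam("top");cv2.imwrite("pics/t2.png",crop(t,350,165,110,100,4))
E
```

```text
3.4 [ 414.  -236.   115.1] [ 3.1 -0.  -0.2] F [-2.  -1.3  8.9] op 0.323 g 21.385115683078766 q [-0.5  0.3  2.  -0.   0.8  1.2]
[-102.1    2.   115.1]
0.0 [-0.  0.  0.]
0.16 [-10.6   0.    3.8]
0.32 [-20.5   0.    9.2]
0.48 [-29.4   0.   16. ]
0.64 [-37.    0.   24.2]
0.8 [-43.3   0.   33.6]
0.96 [-48.    0.   43.8]
1.12 [-51.    0.   54.6]
1.28 [-52.3   0.   65.8]
1.44 [-51.7   0.   77. ]
1.6 [-49.4   0.   88. ]
```

View pics/t2.png

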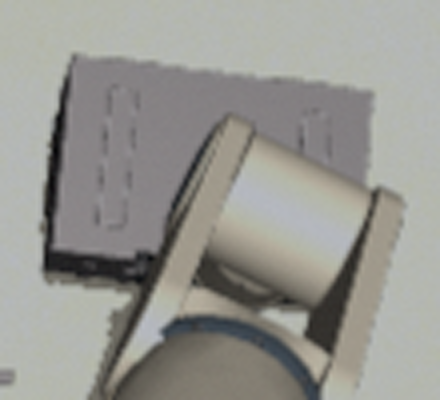

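The arm hides the latch in this view, but the 27.5 mm opening matches the tab's width. I'll follow the arc out.

send_rows --targets '[-0.0106, 0, 0.0038, 0, 0, 0, -1, -0.0205, 0, 0.0092, 0, 0, 0, -1, -0.0294, 0, 0.016, 0, 0, 0, -1, -0.037, 0, 0.0242, 0, 0, 0, -1, -0.0433, 0, 0.0336, 0, 0, 0, -1, -0.048, 0, 0.0438, 0, 0, 0, -1, -0.051, 0, 0.0546, 0, 0, 0, -1, -0.0523, 0, 0.0658, 0, 0, 0, -1, -0.0517, 0, 0.077, 0, 0, 0, -1, -0.05, 0, 0.086, 0, 0, 0, -1, -0.0494, 0, 0.088, 0, 0, 0, -1, -0.049, 0, 0.09, 0, 0, 0, -1]'

```text
clock: 4.45
eef_pos: [365.7, -228.3, 25.2]
tcp_rot: [3.141, -0.002, -0.153]
contact_force: [-4.1, 5.9, 26.7]
opening: 0.318
grasp_force: 52.9
```

```bash
python3 - <<'E'
from h import *
st();print(inv(CASE,r.sense()["eef_pos"]))
E
```

```text
4.45 [ 365.7 -228.3   25.2] [ 3.1 -0.  -0.2] F [-4.1  5.9 26.7] op 0.318 g 52.93812185525894 q [-0.6  0.4  2.2  0.   0.6  1.2]
[-151.     1.9   25.2]
```

send_rows --targets '[0, 0, -0.002, 0, 0, 0, 0, 0, 0, -0.002, 0, 0, 0, 0.5, 0, 0, -0.002, 0, 0, 0, 1, 0, 0, -0.04, 0, 0, 0, 1, 0, 0, -0.08, 0, 0, 0, 1, 0, 0, -0.12, 0, 0, 0, 1, 0, 0, -0.16, 0, 0, 0, 1, 0.02, 0, -0.178, 0, 0, 0, 1, 0.055, 0, -0.178, 0, 0, 0, 1, 0.095, 0, -0.178, 0, 0, 0, 1, 0.1035, 0.001, -0.178, 0, 0, 0, 1, 0.1035, 0.001, -0.178, 0, 0, 0, 1]'

```text
clock: 5.45
eef_pos: [469.0, -245.1, 201.4]
tcp_rot: [3.141, -0.001, -0.151]
contact_force: [0.5, 0.3, 0.6]
opening: 1.005
grasp_force: 0.0
```

```bash
python3 - <<'E'
from h import *
st();print(inv(CASE,r.sense()["eef_pos"]))
s=Cam("side");cv2.imwrite("pics/s3.png",crop(s,290,90,130,120,4))
plan((W(CASE,-47.5,0,125),-.158))
E
```

```text
5.45 [ 469.  -245.1  201.4] [ 3.1 -0.  -0.2] F [0.5 0.3 0.6] op 1.005 g 0.0 q [-0.5  0.2  1.9 -0.   1.   1.2]
[-46.4   1.6 201.4]
[ 467.6 -246.5  125. ] -> [0.0012, 0.0019, 0.0759] [-0.0, 0.002, 0.007] rows 2
```

View pics/s3.png

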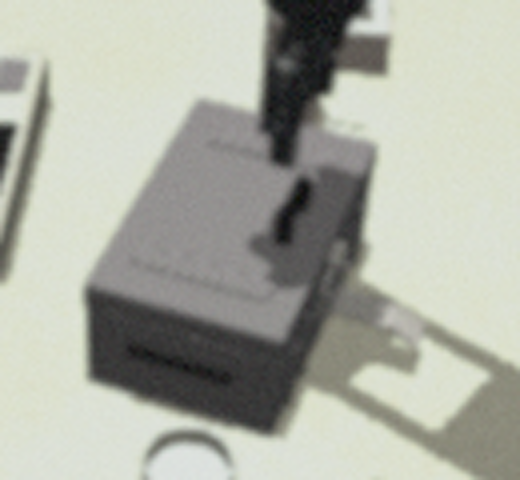

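The latch is out and down: its tab shows at crop (400,325), clear of the front. Next I'll grip the handle by its ends.

send_rows --targets '[0, 0.0015, 0.03, 0, 0, 0, 1, 0, 0.0015, 0.055, 0, 0, 0, 1, 0, 0.0015, 0.074, 0, 0, 0, 1, 0, 0.0015, 0.076, 0, 0, 0, 1, 0, 0.0015, 0.076, 0, 0, 0, -1, 0, 0.0015, 0.076, 0, 0, 0, -1, 0, 0.0015, 0.076, 0, 0, 0, -1, 0, 0.0015, 0.076, 0, 0, 0, -1, 0, 0.0015, 0.076, 0, 0, 0, -1, 0, 0.0015, 0.076, 0, 0, 0, -1]' --grip_force 30

```text
clock: 6.33
eef_pos: [466.8, -244.9, 127.5]
tcp_rot: [-3.14, -0.001, -0.153]
contact_force: [-1.4, 8.3, 6.8]
opening: 0.645
grasp_force: 31.7
```

```bash
python3 - <<'E'
from h import *
st();p=inv(CASE,r.sense()["eef_pos"]);print(p)
for th in np.linspace(0,1.3,14):
    a=np.arctan2(45,-130)-th;print(round(th,2),np.round([137.6*np.cos(a)+130,0,-(137.6*np.sin(a)-45)],1).tolist())
E
```

```text
6.33 [ 466.8 -244.9  127.5] [-3.1 -0.  -0.2] F [-1.4  8.3  6.8] op 0.645 g 31.655685603618622 q [-0.5  0.3  1.9  0.   0.9  1.2]
[-48.5   1.4 127.5]
0.0 [-0.0, 0.0, -0.0]
0.1 [5.1, 0.0, -12.8]
0.2 [11.5, 0.0, -24.9]
0.3 [19.1, 0.0, -36.4]
0.4 [27.8, 0.0, -47.1]
0.5 [37.5, 0.0, -56.8]
0.6 [48.1, 0.0, -65.6]
0.7 [59.5, 0.0, -73.2]
0.8 [71.7, 0.0, -79.6]
0.9 [84.4, 0.0, -84.8]
1.0 [97.6, 0.0, -88.7]
1.1 [111.1, 0.0, -91.3]
1.2 [124.8, 0.0, -92.5]
1.3 [138.6, 0.0, -92.3]
```

send_rows --targets '[0.005, 0, -0.0128, 0, 0, 0, -1, 0.0115, 0, -0.0249, 0, 0, 0, -1, 0.0191, 0, -0.0364, 0, 0, 0, -1, 0.0278, 0, -0.0471, 0, 0, 0, -1, 0.0375, 0, -0.0568, 0, 0, 0, -1, 0.0481, 0, -0.0656, 0, 0, 0, -1, 0.0595, 0, -0.0732, 0, 0, 0, -1, 0.0717, 0, -0.0796, 0, 0, 0, -1]' --grip_force 30

```text
clock: 7.0
eef_pos: [536.4, -256.4, 205.9]
tcp_rot: [-3.141, 0.003, -0.152]
contact_force: [-2.0, -0.4, -9.0]
opening: 0.646
grasp_force: 34.0
```

send_rows --targets '[0.0127, 0, -0.0052, 0, 0, 0, -1, 0.0259, 0, -0.0091, 0, 0, 0, -1, 0.0394, 0, -0.0117, 0, 0, 0, -1, 0.0531, 0, -0.0129, 0, 0, 0, -1, 0.0669, 0, -0.0127, 0, 0, 0, -1, 0.0669, 0, -0.0127, 0, 0, 0, -1]'

```text
clock: 7.5
eef_pos: [605.4, -267.9, 219.8]
tcp_rot: [3.14, -0.003, -0.152]
contact_force: [-1.7, -0.8, 5.9]
opening: 0.642
grasp_force: 33.4
```

```bash
python3 - <<'E'
from h import *
st();p=inv(CASE,r.sense()["eef_pos"]);print(p)
s=Cam("side");cv2.imwrite("pics/s4.png",crop(s,270,60,150,140,4))
E
```

```text
7.5 [ 605.4 -267.9  219.8] [ 3.1 -0.  -0.2] F [-1.7 -0.8  5.9] op 0.642 g 33.3553683757782 q [-0.4  0.4  1.6 -0.   1.2  1.3]
[ 91.9   0.6 219.8]
```

View pics/s4.png

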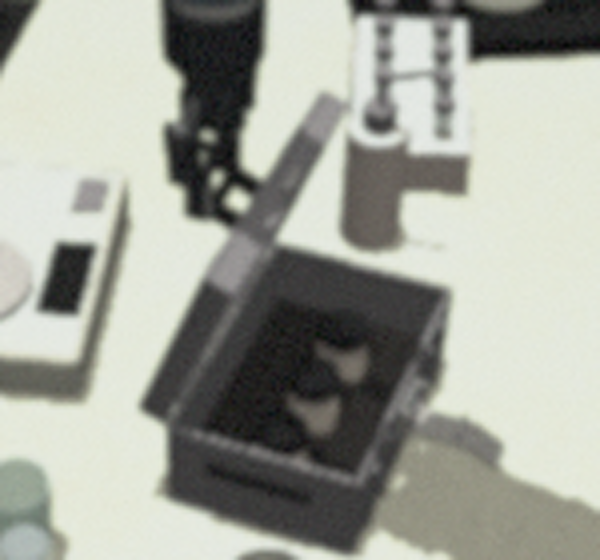

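The lid is at about 1.3 rad, and all three jars are visible at crop (340,330), (318,380) and (285,430). I'll release the handle and push the lid back from inside.

send_rows --targets '[0, 0, 0, 0, 0, 0, 0.6, 0, 0, 0, 0, 0, 0, 1, 0, 0, 0, 0, 0, 0, 1, 0, 0, -0.03, 0, 0, 0, 1, 0, 0, -0.065, 0, 0, 0, 1, 0, 0, -0.09, 0, 0, 0, 1, -0.035, 0, -0.09, 0, 0, 0, 1, -0.075, 0, -0.09, 0, 0, 0, 0, -0.115, 0, -0.09, 0, 0, 0, -1, -0.118, 0, -0.06, 0, 0, 0, -1, -0.118, 0, -0.02, 0, 0, 0, -1, -0.118, 0, 0.01, 0, 0, 0, -1]'

```text
clock: 8.55
eef_pos: [485.7, -249.0, 207.2]
tcp_rot: [3.141, -0.002, -0.153]
contact_force: [0.4, 0.3, -0.0]
opening: 0.294
grasp_force: 0.0
```

send_rows --targets '[0.02, 0, 0, 0, 0, 0, -1, 0.035, 0, 0, 0, 0, 0, -1, 0.05, 0, 0, 0, 0, 0, -1, 0.06, 0, 0, 0, 0, 0, -1, 0.07, 0, 0, 0, 0, 0, -1, 0.08, 0, 0, 0, 0, 0, -1, 0.09, 0, 0, 0, 0, 0, -1, 0.1, 0, 0, 0, 0, 0, -1, 0.108, 0, 0, 0, 0, 0, -1, 0.113, 0, 0, 0, 0, 0, -1, 0.117, 0, 0, 0, 0, 0, -1, 0.12, 0, 0, 0, 0, 0, -1]'

```text
clock: 9.55
eef_pos: [605.8, -267.4, 207.7]
tcp_rot: [-3.141, 0.001, -0.152]
contact_force: [-1.5, -0.6, 0.2]
opening: -0.002
grasp_force: 0.0
```

```bash
python3 - <<'E'
from h import *
st();p=inv(CASE,r.sense()["eef_pos"]);print(p)
E
```

```text
9.55 [ 605.8 -267.4  207.7] [-3.1  0.  -0.2] F [-1.5 -0.6  0.2] op -0.002 g 0.0 q [-0.4  0.4  1.6  0.   1.1  1.3]
[ 92.3   1.1 207.7]
```

send_rows --targets '[0.003, 0, 0, 0, 0, 0, -1, 0.005, 0, 0, 0, 0, 0, -1, 0.007, 0, 0, 0, 0, 0, -1, 0.007, 0, 0, 0, 0, 0, -1]'

```text
clock: 9.88
eef_pos: [612.1, -268.4, 207.9]
tcp_rot: [-3.141, 0.001, -0.152]
contact_force: [-2.4, 1.3, 0.2]
opening: -0.003
grasp_force: 0.0
```

send_rows --targets '[0.002, 0, 0, 0, 0, 0, -1, 0.004, 0, 0, 0, 0, 0, -1, 0.004, 0, 0, 0, 0, 0, -1]'

```text
clock: 10.13
eef_pos: [612.3, -268.4, 207.7]
tcp_rot: [-3.141, 0.009, -0.152]
contact_force: [-20.2, 3.7, 9.6]
opening: 0.005
grasp_force: 0.0
```

The force jump shows the lid is at its stop. I'll back off to a park position clear of the views and measure the jars and stack.

send_rows --targets '[-0.04, 0, -0.01, 0, 0, 0, -1, -0.08, 0, -0.05, 0, 0, 0, -0.5, -0.12, 0, -0.07, 0, 0, 0, 0, -0.16, -0.02, -0.07, 0, 0, 0, 1, -0.2, -0.05, -0.07, 0, 0, 0, 1, -0.22, -0.08, -0.07, 0, 0, 0, 1, -0.24, -0.12, -0.07, 0, 0, 0, 1, -0.25, -0.16, -0.07, 0, 0, 0, 1, -0.25, -0.2, -0.07, 0, 0, 0, 1, -0.25, -0.2, -0.07, 0, 0, 0, 1]'

```text
clock: 10.97
eef_pos: [398.9, -30.2, 278.7]
tcp_rot: [-3.14, -0.002, -0.152]
contact_force: [-0.3, -0.4, 0.2]
opening: 1.0
grasp_force: 0.0
```

```bash
python3 - <<'E'
from h import *
st()
t=Cam("top");s=Cam("side")
for c,n in((t,"t"),(s,"s")): cv2.imwrite(f"pics/{n}5f.png",c.im)
m=np.zeros((480,800,3),np.uint8)
m[:,:400]=cv2.resize(t.im[150:262,300:446][:, :],(400,480))[:, :400] if 0 else cv2.resize(t.im[160:256,370:450],(400,480))
m[:,400:]=cv2.resize(s.im[120:216,310:390],(400,480))
cv2.imwrite("pics/m5.png",m)
E
```

```text
10.97 [398.9 -30.2 278.7] [-3.1 -0.  -0.2] F [-0.3 -0.4  0.2] op 1.0 g 0.0 q [-0.1 -0.1  2.   0.   1.2  1.6]
```

View pics/m5.png

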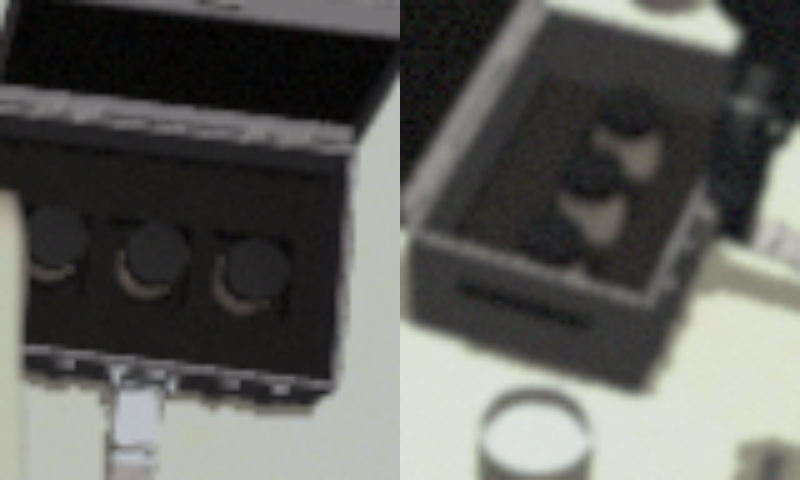

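Three caps are at top crop (57,235), (158,248) and (256,268), and side crop (627,112), (593,177) and (553,232). The stack rim centre is near side crop (537,432). I'll convert these.

```bash
python3 - <<'E'
from h import *
t=Cam("top");s=Cam("side")
for a,b in (((57,235),(553,232)),((158,248),(593,177)),((256,268),(627,112))):
    pa=np.array(a)/5+[370,160]-.4;pb=np.array([b[0]-400,b[1]])/5+[310,120]-.4
    X=tri(t,pa,s,pb);print("jar",X,inv(CASE,X),"top",inv(CASE,t.at(pa,66)),"side",inv(CASE,s.at(pb,66)))
# stack: gray image edges; white inner disc in side
for c,(x,y,w,h),th in((s,(322,194,30,26),None),(t,(312,196,34,36),None)):
    g=cv2.cvtColor(c.im[y:y+h,x:x+w],cv2.COLOR_BGR2GRAY);hsv=cv2.cvtColor(c.im[y:y+h,x:x+w],cv2.COLOR_BGR2HSV)
    m=((hsv[...,1]<22)&(g>150)).astype(np.uint8)
    m=cv2.morphologyEx(m,cv2.MORPH_OPEN,np.ones((3,3)))
    n,l,stt,ce=cv2.connectedComponentsWithStats(m);print(stt[1:],ce[1:])
    for k in range(1,n):
        if stt[k,4]>60:p=ce[k]+[x,y];print("disc",p,"z71",c.at(p,71),"z89",c.at(p,89))
print("rim tri",tri(t,np.array([210+313/2.629,165+134/2.63])-.4,s,np.array([310+137/5,120+432/5])-.4))
E
```

```text
jar [ 529.1 -187.9   66.6] [ 4.  67.6 66.6] top [ 3.7 67.5 66. ] side [ 4.6 67.  66. ]
jar [ 517.2 -257.2   54.6] [ 3.2 -2.7 54.6] top [ 2.7 -1.  66. ] side [-2.3  8.8 66. ]
jar [ 502.9 -322.1   57.9] [ -0.8 -69.1  57.9] top [ -3.4 -67.8  66. ] side [ -2.3 -60.5  66. ]
[[  0   0  30  26 522]] [[13.9 11.1]]
disc [335.9 205.1] z71 [509.  -21.5  71. ] z89 [506.5  -7.3  89. ]
[[  0   0   5  14  40]
 [ 13   0  21   2  42]
 [ 10  10  24  18 364]] [[ 1.1  5.2]
 [23.   0.5]
 [22.4 18.8]]
disc [334.4 214.8] z71 [506.4 -28.9  71. ] z89 [503.  -28.4  89. ]
rim tri [502.9  -9.4  83.1]
```

```bash
python3 - <<'E'
from h import *
t=Cam("top");im=cv2.imread("pics/top0.png");s=Cam("side")
g=im[196:236,308:350].astype(int)
m=((g[...,0]-g[...,1]>-1)&(g[...,1]>150)).astype(np.uint8)
n,l,q,ce=cv2.connectedComponentsWithStats(m);k=1+np.argmax(q[1:,4]);print(q[k],ce[k])
p=ce[k]+[308,196];print("inner",t.at(p,80))
# expected ellipse diam at z 89: 62mm
print(np.linalg.norm(t.pix([505,0,89])-t.pix([505,62,89])),np.linalg.norm(t.pix([474,-7,89])-t.pix([536,-7,89])))
g=s.im[190:222,318:354].astype(int);m=((g[...,0]-g[...,1]>-4)&(g[...,1]>165)).astype(np.uint8)
n,l,q,ce=cv2.connectedComponentsWithStats(m);k=1+np.argmax(q[1:,4]);print(q[k],ce[k]);p2=ce[k]+[318,190];print(s.at(p2,75),s.at(p2,89),tri(t,p,s,p2))
E
```

```text
[ 11  12  21  17 257] [20.8 20.1]
inner [500.9  -9.9  80. ]
18.64436261388034 18.341714348673136
[10 12 18 12 82] [18.8 17. ]
[504.5 -12.1  75. ] [502.6  -1.2  89. ] [502.8 -10.1  77.3]
```

```bash
python3 - <<'E'
from h import *
S=np.array([502,-9.6,0])
plan((S+[0,0,130],-.152),(S+[0,0,62],-.152))
E
```

```text
[502.   -9.6 130. ] -> [0.0971, -0.04, 0.1482] [0.0, -0.0, -0.001] rows 5
[502.   -9.6  62. ] -> [0.097, -0.04, 0.2162] [0.0, -0.0, -0.001] rows 6
```

send_rows --targets '[0.097, -0.04, 0.05, 0, 0, 0, 1, 0.097, -0.04, 0.1, 0, 0, 0, 1, 0.097, -0.04, 0.148, 0, 0, 0, 1, 0.097, -0.04, 0.148, 0, 0, 0, 1, 0.097, -0.04, 0.148, 0, 0, 0, 1, 0.097, -0.04, 0.175, 0, 0, 0, 1, 0.097, -0.04, 0.2, 0, 0, 0, 1, 0.097, -0.04, 0.215, 0, 0, 0, 1, 0.097, -0.04, 0.2162, 0, 0, 0, 1, 0.097, -0.04, 0.2162, 0, 0, 0, 1]' --grip_force 20

```text
clock: 12.1
eef_pos: [501.1, -9.8, 61.0]
tcp_rot: [3.141, 0.002, -0.154]
contact_force: [0.4, -0.4, 0.2]
opening: 1.005
grasp_force: 0.0
```

send_rows --targets '[0, 0, 0, 0, 0, 0, -1, 0, 0, 0, 0, 0, 0, -1, 0, 0, 0, 0, 0, 0, -1, 0, 0, 0, 0, 0, 0, -1, 0, 0, 0, 0, 0, 0, -1]' --grip_force 25

```text
clock: 12.52
eef_pos: [502.8, -9.1, 63.2]
tcp_rot: [3.141, -0.003, -0.152]
contact_force: [-0.4, -1.7, 8.4]
opening: 0.787
grasp_force: 28.2
```

```bash
python3 - <<'E'
from h import *
st()
s=Cam("side");cv2.imwrite("pics/s6.png",crop(s,290,150,100,90,5))
P=W(MAT,30,0,0);print(P,MAT)
plan((r.sense()["eef_pos"]+[0,0,40],-.152),(P+[0,0,60],-.152),(P+[0,0,5],-.152))
E
```

```text
12.52 [502.8  -9.1  63.2] [ 3.1 -0.  -0.2] F [-0.4 -1.7  8.4] op 0.787 g 28.185496386140585 q [-0.   0.4  2.  -0.   0.7  1.7]
[567.4 243.7   0. ] (array([537.5, 245.5]), -0.06)
[502.8  -9.  103.2] -> [0.0001, 0.0, -0.04] [0.0, -0.003, 0.0] rows 1
[567.4 243.7  60. ] -> [0.0257, -0.2596, 0.0032] [0.0, -0.003, 0.0] rows 7
[567.4 243.7   5. ] -> [0.0255, -0.2596, 0.0582] [0.0, -0.003, 0.0] rows 7
```

View pics/s6.png

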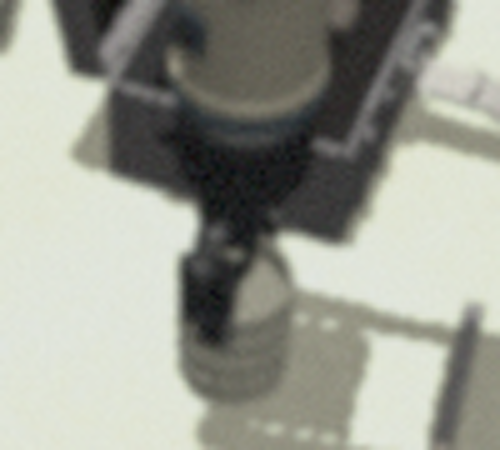

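The fingertip (crop (215,340)) looks low enough to touch the second dish's rim, so I'll regrip about 8 mm higher before lifting.

send_rows --targets '[0, 0, 0, 0, 0, 0, 1, 0, 0, 0, 0, 0, 0, 1, 0, 0, -0.004, 0, 0, 0, 1, 0, 0, -0.008, 0, 0, 0, 1, 0, 0, -0.008, 0, 0, 0, 1, 0, 0, -0.008, 0, 0, 0, -1, 0, 0, -0.008, 0, 0, 0, -1, 0, 0, -0.008, 0, 0, 0, -1, 0, 0, -0.008, 0, 0, 0, -1, 0, 0, -0.008, 0, 0, 0, -1]' --grip_force 25

```text
clock: 13.4
eef_pos: [501.9, -8.8, 70.4]
tcp_rot: [3.141, -0.0, -0.152]
contact_force: [-2.2, -0.2, 9.4]
opening: 0.787
grasp_force: 25.5
```

send_rows --targets '[0, 0, -0.005, 0, 0, 0, -1, 0, 0, -0.01, 0, 0, 0, -1, 0, 0, -0.02, 0, 0, 0, -1, 0, 0, -0.035, 0, 0, 0, -1, 0, 0, -0.035, 0, 0, 0, -1]'

```text
clock: 13.82
eef_pos: [503.2, -8.7, 107.4]
tcp_rot: [-3.141, -0.004, -0.152]
contact_force: [1.0, -0.2, -0.7]
opening: 0.781
grasp_force: 28.3
```

```bash
python3 - <<'E'
from h import *
st()
s=Cam("side");cv2.imwrite("pics/s7.png",crop(s,290,150,100,90,5))
P=W(MAT,30,0,0)
plan((P+[0,0,60],-.152),(P+[0,0,12],-.152))
E
```

```text
13.82 [503.2  -8.7 107.4] [-3.1 -0.  -0.2] F [ 1.  -0.2 -0.7] op 0.781 g 28.300748197361827 q [-0.   0.3  2.   0.   0.8  1.7]
[567.4 243.7  60. ] -> [0.0255, -0.2593, 0.0465] [-0.0, -0.003, -0.0] rows 7
[567.4 243.7  12. ] -> [0.0253, -0.2592, 0.0945] [-0.0, -0.003, -0.0] rows 7
```

View pics/s7.png

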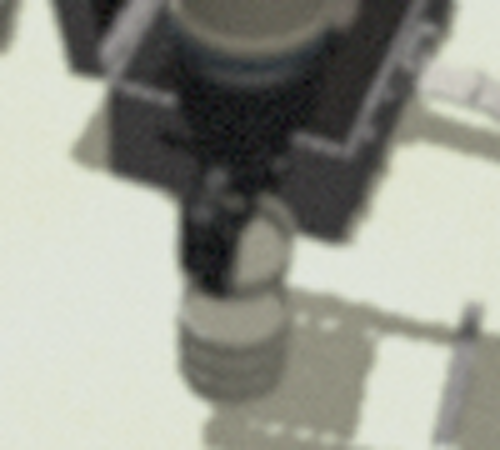

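Exactly one dish is lifted and three remain stacked. I'm taking it to the mat.

send_rows --targets '[0.0255, -0.2593, 0.0465, 0, 0, 0, -1, 0.0255, -0.2593, 0.0465, 0, 0, 0, -1, 0.0255, -0.2593, 0.0465, 0, 0, 0, -1, 0.0255, -0.2593, 0.0465, 0, 0, 0, -1, 0.0255, -0.2593, 0.0465, 0, 0, 0, -1, 0.0255, -0.2593, 0.0465, 0, 0, 0, -1, 0.0255, -0.2593, 0.0465, 0, 0, 0, -1, 0.0255, -0.2593, 0.0465, 0, 0, 0, -1, 0.0255, -0.2593, 0.07, 0, 0, 0, -1, 0.0255, -0.2593, 0.085, 0, 0, 0, -1, 0.0255, -0.2593, 0.0935, 0, 0, 0, -1, 0.0255, -0.2593, 0.0955, 0, 0, 0, -1]'

```text
clock: 14.87
eef_pos: [564.8, 242.2, 9.0]
tcp_rot: [3.14, 0.003, -0.152]
contact_force: [-9.7, -3.1, 24.7]
opening: 0.786
grasp_force: 32.4
```

send_rows --targets '[0, 0, 0.001, 0, 0, 0, -1, 0, 0, 0.001, 0, 0, 0, 0.8, 0, 0, 0.001, 0, 0, 0, 1, 0, 0, 0.001, 0, 0, 0, 1, 0, 0, -0.02, 0, 0, 0, 1, 0, 0, -0.06, 0, 0, 0, 1, 0, 0, -0.06, 0, 0, 0, 1]'

```text
clock: 15.45
eef_pos: [569.5, 244.8, 75.0]
tcp_rot: [-3.138, -0.007, -0.153]
contact_force: [2.2, 1.2, 0.6]
opening: 1.001
grasp_force: 0.0
```

```bash
python3 - <<'E'
from h import *
st()
S=np.array([502.3,-9.2,0])
plan((S+[0,0,90],-.152),(S+[0,0,49.5],-.152))
E
```

```text
15.45 [569.5 244.8  75. ] [-3.1 -0.  -0.2] F [2.2 1.2 0.6] op 1.001 g 0.0 q [ 0.4  0.5  1.8 -0.   0.8  2.1]
[502.3  -9.2  90. ] -> [-0.0278, 0.2612, -0.0162] [-0.004, -0.007, -0.001] rows 7
[502.3  -9.2  49.5] -> [-0.028, 0.2613, 0.0243] [-0.004, -0.007, -0.001] rows 7
```

```bash
cat >> h.py <<'E'
def disc(c,x,y,w,h,z):
    g=c.im[y:y+h,x:x+w].astype(int);m=((g[...,0]-g[...,1]>-1)&(g[...,1]>150)).astype(np.uint8)
    n,l,q,ce=cv2.connectedComponentsWithStats(m);k=1+np.argmax(q[1:,4]);print("disc",q[k].tolist(),c.at(ce[k]+[x,y],z))
E
python3 - <<'E'
from h import *
t=Cam("top");disc(t,308,196,42,40,59);cv2.imwrite("pics/t8.png",crop(t,205,150,240,130,3))
E
```

```text
disc [11, 12, 20, 18, 267] [501.8  -8.8  59. ]
```

View pics/t8.png

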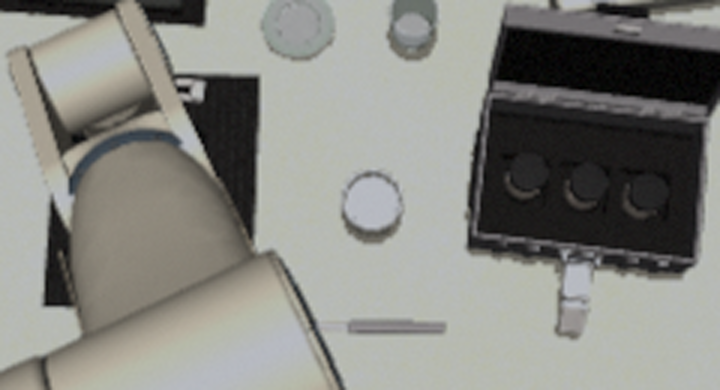

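The stack is unmoved (crop (372,203)), the lid is fully back, the latch is out and the three jars are in place. Next dish.

send_rows --targets '[-0.0278, 0.2605, -0.0162, 0, 0, 0, 1, -0.0278, 0.2605, -0.0162, 0, 0, 0, 1, -0.0278, 0.2605, -0.0162, 0, 0, 0, 1, -0.0278, 0.2605, -0.0162, 0, 0, 0, 1, -0.0278, 0.2605, -0.0162, 0, 0, 0, 1, -0.0278, 0.2605, -0.0162, 0, 0, 0, 1, -0.0278, 0.2605, -0.0162, 0, 0, 0, 1, -0.0278, 0.2605, -0.0162, 0, 0, 0, 1, -0.0278, 0.2605, 0.008, 0, 0, 0, 1, -0.0278, 0.2605, 0.02, 0, 0, 0, 1, -0.0278, 0.2605, 0.0243, 0, 0, 0, 1, -0.0278, 0.2605, 0.0243, 0, 0, 0, 1]'

```text
clock: 16.5
eef_pos: [498.5, -8.8, 43.8]
tcp_rot: [3.141, 0.002, -0.152]
contact_force: [-0.7, -0.2, -0.3]
opening: 1.001
grasp_force: 0.0
```

send_rows --targets '[0, 0, 0, 0, 0, 0, -1, 0, 0, 0, 0, 0, 0, -1, 0, 0, 0, 0, 0, 0, -1, 0, 0, 0, 0, 0, 0, -1, 0, 0, 0, 0, 0, 0, -1]' --grip_force 25

```text
clock: 16.92
eef_pos: [499.9, -9.3, 45.7]
tcp_rot: [-3.141, -0.001, -0.152]
contact_force: [0.4, 2.8, 3.4]
opening: 0.795
grasp_force: 21.5
```

send_rows --targets '[0, 0, -0.005, 0, 0, 0, -1, 0, 0, -0.01, 0, 0, 0, -1, 0, 0, -0.02, 0, 0, 0, -1, 0, 0, -0.035, 0, 0, 0, -1, 0, 0, -0.035, 0, 0, 0, -1]'

```text
clock: 17.33
eef_pos: [500.8, -9.7, 82.7]
tcp_rot: [-3.141, -0.004, -0.152]
contact_force: [0.5, -0.4, 0.2]
opening: 0.797
grasp_force: 28.9
```

```bash
python3 - <<'E'
from h import *
st()
for p in((-70,-60),(-70,60)):
    P=W(MAT,*p,0);plan((P+[0,0,50],-.152),(P+[0,0,12],-.152))
E
```

```text
17.33 [500.8  -9.7  82.7] [-3.1 -0.  -0.2] F [ 0.5 -0.4  0.2] op 0.797 g 28.882722314447165 q [-0.   0.4  2.  -0.   0.8  1.7]
[464.  189.8  50. ] -> [-0.0667, -0.1916, 0.0325] [-0.0, -0.004, -0.0] rows 5
[464.  189.8  12. ] -> [-0.0669, -0.1916, 0.0705] [-0.0, -0.004, -0.0] rows 6
[471.2 309.6  50. ] -> [-0.0778, -0.3111, 0.0325] [-0.0, -0.004, -0.0] rows 8
[471.2 309.6  12. ] -> [-0.078, -0.311, 0.0705] [-0.0, -0.004, -0.0] rows 8
```

```bash
python3 - <<'E'
from h import *
st();s=Cam("side");cv2.imwrite("pics/s9.png",crop(s,240,150,160,150,4))
E
```

```text
17.33 [500.8  -9.7  82.7] [-3.1 -0.  -0.2] F [ 0.5 -0.4  0.2] op 0.797 g 28.882722314447165 q [-0.   0.4  2.  -0.   0.8  1.7]
```

View pics/s9.png

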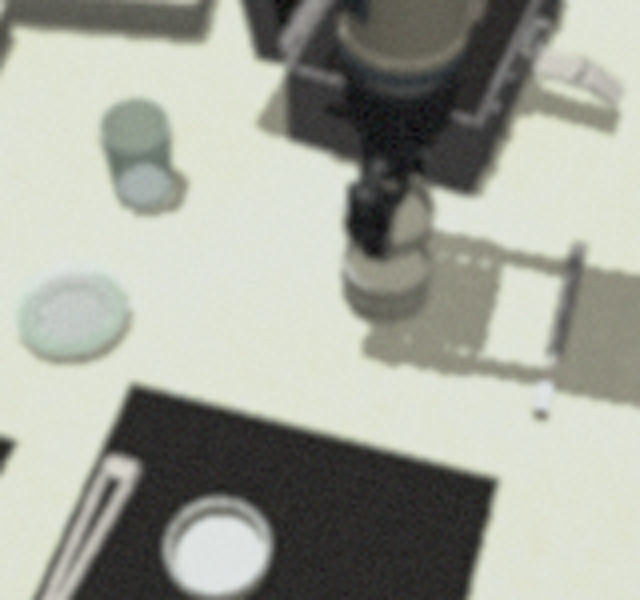

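One dish is held and two remain stacked, and the first dish sits on the mat at crop (218,548). Placing the second.

send_rows --targets '[-0.078, -0.311, 0.0325, 0, 0, 0, -1, -0.078, -0.311, 0.0325, 0, 0, 0, -1, -0.078, -0.311, 0.0325, 0, 0, 0, -1, -0.078, -0.311, 0.0325, 0, 0, 0, -1, -0.078, -0.311, 0.0325, 0, 0, 0, -1, -0.078, -0.311, 0.0325, 0, 0, 0, -1, -0.078, -0.311, 0.0325, 0, 0, 0, -1, -0.078, -0.311, 0.0325, 0, 0, 0, -1, -0.078, -0.311, 0.05, 0, 0, 0, -1, -0.078, -0.311, 0.065, 0, 0, 0, -1, -0.078, -0.311, 0.069, 0, 0, 0, -1, -0.078, -0.311, 0.071, 0, 0, 0, -1]'

```text
clock: 18.38
eef_pos: [468.2, 309.1, 7.8]
tcp_rot: [3.14, 0.002, -0.152]
contact_force: [-0.6, 0.1, -1.0]
opening: 0.79
grasp_force: 28.9
```

send_rows --targets '[0, 0, 0.001, 0, 0, 0, -1, 0, 0, 0.002, 0, 0, 0, -1, 0, 0, 0.002, 0, 0, 0, -1]'

```text
clock: 18.63
eef_pos: [469.8, 309.5, 7.6]
tcp_rot: [-3.141, -0.001, -0.153]
contact_force: [-0.1, 0.3, -0.3]
opening: 0.794
grasp_force: 28.9
```

send_rows --targets '[0, 0, 0.001, 0, 0, 0, -1, 0, 0, 0.002, 0, 0, 0, -1, 0, 0, 0.002, 0, 0, 0, -1]'

```text
clock: 18.88
eef_pos: [469.9, 309.7, 6.7]
tcp_rot: [-3.141, -0.001, -0.153]
contact_force: [-2.2, -3.3, 15.4]
opening: 0.787
grasp_force: 30.1
```

send_rows --targets '[0, 0, 0, 0, 0, 0, 0.8, 0, 0, 0, 0, 0, 0, 1, 0, 0, 0, 0, 0, 0, 1, 0, 0, -0.02, 0, 0, 0, 1, 0, 0, -0.06, 0, 0, 0, 1, 0, 0, -0.07, 0, 0, 0, 1, 0, 0, -0.07, 0, 0, 0, 1, 0, 0, -0.07, 0, 0, 0, 1]'

```text
clock: 19.55
eef_pos: [469.6, 310.0, 75.5]
tcp_rot: [-3.14, -0.001, -0.152]
contact_force: [-0.9, -0.4, 0.9]
opening: 0.997
grasp_force: 0.0
```

```bash
python3 - <<'E'
from h import *
st();t=Cam("top");disc(t,308,196,42,40,38)
S=np.array([501.8,-9.2,0])
plan((S+[0,0,78],-.152),(S+[0,0,26],-.152))
E
```

```text
19.55 [469.6 310.   75.5] [-3.1 -0.  -0.2] F [-0.9 -0.4  0.9] op 0.997 g 0.0 q [0.6 0.5 1.9 0.  0.8 2.3]
disc [11, 12, 20, 19, 269] [502.2  -9.9  38. ]
[501.8  -9.2  78. ] -> [0.0808, 0.31, -0.0034] [0.0, 0.0, -0.0] rows 8
[501.8  -9.2  26. ] -> [0.0808, 0.31, 0.0486] [0.0, 0.0, -0.0] rows 8
```

send_rows --targets '[0.081, 0.31, -0.01, 0, 0, 0, 1, 0.081, 0.31, -0.01, 0, 0, 0, 1, 0.081, 0.31, -0.01, 0, 0, 0, 1, 0.081, 0.31, -0.01, 0, 0, 0, 1, 0.081, 0.31, -0.01, 0, 0, 0, 1, 0.081, 0.31, -0.01, 0, 0, 0, 1, 0.081, 0.31, -0.01, 0, 0, 0, 1, 0.081, 0.31, -0.01, 0, 0, 0, 1, 0.081, 0.31, -0.005, 0, 0, 0, 1, 0.081, 0.31, 0.02, 0, 0, 0, 1, 0.081, 0.31, 0.045, 0, 0, 0, 1, 0.081, 0.31, 0.0475, 0, 0, 0, 1]'

```text
clock: 20.6
eef_pos: [498.8, -9.0, 23.3]
tcp_rot: [3.141, 0.007, -0.153]
contact_force: [-0.1, 0.0, -0.9]
opening: 1.002
grasp_force: 0.0
```

send_rows --targets '[0, 0, 0, 0, 0, 0, 1, 0, 0, 0, 0, 0, 0, -1, 0, 0, 0, 0, 0, 0, -1, 0, 0, 0, 0, 0, 0, -1, 0, 0, 0, 0, 0, 0, -1, 0, 0, 0, 0, 0, 0, -1]'

```text
clock: 21.1
eef_pos: [503.0, -8.8, 28.4]
tcp_rot: [-3.141, -0.002, -0.152]
contact_force: [-1.0, 2.1, 4.2]
opening: 0.769
grasp_force: 28.5
```

send_rows --targets '[0, 0, -0.005, 0, 0, 0, -1, 0, 0, -0.01, 0, 0, 0, -1, 0, 0, -0.02, 0, 0, 0, -1, 0, 0, -0.035, 0, 0, 0, -1, 0, 0, -0.035, 0, 0, 0, -1, 0, 0, -0.035, 0, 0, 0, -1]'

```text
clock: 21.6
eef_pos: [503.2, -9.1, 63.6]
tcp_rot: [-3.141, -0.002, -0.152]
contact_force: [0.5, -0.9, -1.1]
opening: 0.769
grasp_force: 28.1
```

```bash
python3 - <<'E'
from h import *
st()
P=W(MAT,-70,-60,0);plan((P+[0,0,45],-.152),(P+[0,0,8],-.152))
E
```

```text
21.6 [503.2  -9.1  63.6] [-3.1 -0.  -0.2] F [ 0.5 -0.9 -1.1] op 0.769 g 28.149860985431587 q [-0.   0.4  2.  -0.   0.7  1.7]
[464.  189.8  45. ] -> [-0.0689, -0.1906, 0.0185] [-0.0, -0.002, -0.0] rows 5
[464.  189.8   8. ] -> [-0.069, -0.1906, 0.0555] [-0.0, -0.002, -0.0] rows 6
```

send_rows --targets '[-0.069, -0.1906, 0.0185, 0, 0, 0, -1, -0.069, -0.1906, 0.0185, 0, 0, 0, -1, -0.069, -0.1906, 0.0185, 0, 0, 0, -1, -0.069, -0.1906, 0.0185, 0, 0, 0, -1, -0.069, -0.1906, 0.0185, 0, 0, 0, -1, -0.069, -0.1906, 0.0185, 0, 0, 0, -1, -0.069, -0.1906, 0.035, 0, 0, 0, -1, -0.069, -0.1906, 0.048, 0, 0, 0, -1, -0.069, -0.1906, 0.052, 0, 0, 0, -1, -0.069, -0.1906, 0.053, 0, 0, 0, -1, -0.069, -0.1906, 0.053, 0, 0, 0, -1, -0.069, -0.1906, 0.053, 0, 0, 0, -1]'

```text
clock: 22.6
eef_pos: [462.6, 189.7, 9.5]
tcp_rot: [3.141, 0.001, -0.153]
contact_force: [-2.2, 2.5, 3.6]
opening: 0.773
grasp_force: 27.6
```

send_rows --targets '[0, 0, 0.001, 0, 0, 0, -1, 0, 0, 0.002, 0, 0, 0, -1, 0, 0, 0.002, 0, 0, 0, -1]'

```text
clock: 22.85
eef_pos: [462.9, 189.7, 8.8]
tcp_rot: [3.141, 0.0, -0.152]
contact_force: [-7.0, -0.5, 25.6]
opening: 0.771
grasp_force: 29.9
```

send_rows --targets '[0, 0, 0, 0, 0, 0, 0.8, 0, 0, 0, 0, 0, 0, 1, 0, 0, 0, 0, 0, 0, 1, 0, 0, -0.02, 0, 0, 0, 1, 0, 0, -0.06, 0, 0, 0, 1, 0, 0, -0.1, 0, 0, 0, 1, 0, 0, -0.14, 0, 0, 0, 1, 0, 0, -0.17, 0, 0, 0, 1, 0, 0, -0.17, 0, 0, 0, 1, 0, 0, -0.17, 0, 0, 0, 1]'

```text
clock: 23.68
eef_pos: [464.1, 190.1, 179.2]
tcp_rot: [-3.14, -0.003, -0.152]
contact_force: [-0.6, 0.5, -0.9]
opening: 1.006
grasp_force: 0.0
```

```bash
python3 - <<'E'
from h import *
st();plan((W(CASE,3.7,67.5,160),1.413))
for p in((-95,0),(0,-100),(20,180)): pass
E
```

```text
23.68 [464.1 190.1 179.2] [-3.1 -0.  -0.2] F [-0.6  0.5 -0.9] op 1.006 g 0.0 q [ 0.4  0.2  1.9 -0.   1.   2.1]
[ 528.8 -187.9  160. ] -> [0.1212, 0.3639, 0.0189] [0.001, -0.004, -1.565] rows 13
```

send_rows --targets '[0.1212, 0.3639, 0.0189, 0, 0, -1.565, 1, 0.1212, 0.3639, 0.0189, 0, 0, -1.565, 1, 0.1212, 0.3639, 0.0189, 0, 0, -1.565, 1, 0.1212, 0.3639, 0.0189, 0, 0, -1.565, 1, 0.1212, 0.3639, 0.0189, 0, 0, -1.565, 1, 0.1212, 0.3639, 0.0189, 0, 0, -1.565, 1, 0.1212, 0.3639, 0.0189, 0, 0, -1.565, 1, 0.1212, 0.3639, 0.0189, 0, 0, -1.565, 1, 0.1212, 0.3639, 0.0189, 0, 0, -1.565, 1, 0.1212, 0.3639, 0.0189, 0, 0, -1.565, 1, 0.1212, 0.3639, 0.0189, 0, 0, -1.565, 1, 0.1212, 0.3639, 0.0189, 0, 0, -1.565, 1]'

```text
clock: 24.68
eef_pos: [526.8, -191.3, 156.3]
tcp_rot: [-3.139, 0.001, 1.219]
contact_force: [-1.4, 1.2, -0.7]
opening: 0.999
grasp_force: 0.0
```

send_rows --targets '[0, 0, 0, 0, 0, -0.065, 1, 0, 0, 0, 0, 0, -0.065, 1, 0, 0, 0, 0, 0, -0.065, 1]'

```text
clock: 24.93
eef_pos: [526.6, -188.0, 157.0]
tcp_rot: [-3.139, -0.0, 1.279]
contact_force: [-0.7, -0.2, 0.0]
opening: 1.0
grasp_force: 0.0
```

```bash
python3 - <<'E'
from h import *
st();plan((W(CASE,3.7,67.5,36),1.413))
t=Cam("top")
for n,p in(("A",W(MAT,30,0,15)),("C",W(MAT,-70,60,15)),("D",W(MAT,-70,-60,15))):
    u,v=t.pix(p).astype(int);g=t.im[v-17:v+18,u-17:u+18].min(2);m=cv2.morphologyEx((g>90).astype(np.uint8),2,np.ones((3,3)))
    k,l,q,ce=cv2.connectedComponentsWithStats(m);i=1+np.argmax(q[1:,4]);X=t.at(ce[i]+[u-17,v-17],18);print(n,p[:2],q[i].tolist(),X,inv(MAT,X))
disc(t,308,196,42,40,17)
E
```

```text
24.93 [ 526.6 -188.   157. ] [-3.1 -0.   1.3] F [-0.7 -0.2  0. ] op 1.0 g 0.0 q [-0.3  0.3  1.8 -0.   1.  -0.1]
[ 528.8 -187.9   36. ] -> [0.0007, 0.0024, 0.121] [-0.003, -0.0, -0.134] rows 3
A [567.4 243.7] [8, 8, 20, 20, 303] [566.8 241.7  18. ] [29.5 -2.1 18. ]
C [471.2 309.6] [7, 7, 21, 20, 318] [474.  309.6  18. ] [-67.2  60.2  18. ]
D [464.  189.8] [7, 7, 21, 21, 340] [465.  190.4  18. ] [-69.1 -59.3  18. ]
disc [11, 15, 21, 17, 252] [501.2  -9.6  17. ]
```

send_rows --targets '[0, 0.002, 0, 0, 0, -0.134, 1, 0, 0.002, 0, 0, 0, -0.134, 1, 0, 0.002, 0.035, 0, 0, -0.134, 1, 0, 0.002, 0.07, 0, 0, -0.134, 1, 0, 0.002, 0.1, 0, 0, -0.134, 1, 0, 0.002, 0.118, 0, 0, -0.134, 1, 0, 0.002, 0.121, 0, 0, -0.134, 1, 0, 0.002, 0.121, 0, 0, -0.134, 1]'

```text
clock: 25.65
eef_pos: [528.6, -188.2, 36.5]
tcp_rot: [-3.139, -0.001, 1.413]
contact_force: [0.7, -0.9, 0.1]
opening: 1.002
grasp_force: 0.0
```

send_rows --targets '[0, 0, 0, 0, 0, 0, -1, 0, 0, 0, 0, 0, 0, -1, 0, 0, 0, 0, 0, 0, -1, 0, 0, 0, 0, 0, 0, -1, 0, 0, 0, 0, 0, 0, -1, 0, 0, 0, 0, 0, 0, -1, 0, 0, 0, 0, 0, 0, -1]' --grip_force 35

```text
clock: 26.23
eef_pos: [530.3, -189.1, 39.2]
tcp_rot: [3.14, 0.0, 1.415]
contact_force: [-1.6, 0.7, 7.2]
opening: 0.504
grasp_force: 34.7
```

send_rows --targets '[0, 0, -0.01, 0, 0, 0, -1, 0, 0, -0.035, 0, 0, 0, -1, 0, 0, -0.07, 0, 0, 0, -1, 0, 0, -0.11, 0, 0, 0, -1, 0, 0, -0.13, 0, 0, 0, -1, 0, 0, -0.13, 0, 0, 0, -1, 0, 0, -0.13, 0, 0, 0, -1]'

```text
clock: 26.82
eef_pos: [530.3, -189.1, 169.7]
tcp_rot: [3.138, 0.001, 1.415]
contact_force: [-0.6, 0.2, -3.2]
opening: 0.504
grasp_force: 36.1
```

```bash
python3 - <<'E'
from h import *
st();plan((np.array([465,190.2,120]),1.413),(np.array([465,190.2,60]),1.413))
E
```

```text
26.82 [ 530.3 -189.1  169.7] [3.1 0.  1.4] F [-0.6  0.2 -3.2] op 0.504 g 36.07322037220001 q [-0.3  0.3  1.8 -0.   1.  -0.2]
[465.  190.2 120. ] -> [0.3646, -0.1234, 0.049] [0.004, 0.001, 0.002] rows 10
[465.  190.2  60. ] -> [0.3647, -0.1236, 0.109] [0.004, 0.001, 0.002] rows 10
```

send_rows --targets '[0.3646, -0.1234, 0.049, 0, 0, 0, -1, 0.3646, -0.1234, 0.049, 0, 0, 0, -1, 0.3646, -0.1234, 0.049, 0, 0, 0, -1, 0.3646, -0.1234, 0.049, 0, 0, 0, -1, 0.3646, -0.1234, 0.049, 0, 0, 0, -1, 0.3646, -0.1234, 0.049, 0, 0, 0, -1, 0.3646, -0.1234, 0.049, 0, 0, 0, -1, 0.3646, -0.1234, 0.049, 0, 0, 0, -1, 0.3646, -0.1234, 0.049, 0, 0, 0, -1, 0.3646, -0.1234, 0.049, 0, 0, 0, -1, 0.3646, -0.1234, 0.049, 0, 0, 0, -1, 0.3646, -0.1234, 0.07, 0, 0, 0, -1]'

```text
clock: 27.82
eef_pos: [464.9, 191.7, 98.9]
tcp_rot: [3.139, -0.001, 1.418]
contact_force: [1.2, 0.1, -1.4]
opening: 0.503
grasp_force: 36.2
```

```bash
python3 - <<'E'
from h import *
st();plan((np.array([465,190.2,44]),1.413))
t=Cam("top");s=Cam("side")
u,v=s.pix([465,190,15]).astype(int);print(u,v)
E
```

```text
27.82 [464.9 191.7  98.9] [ 3.1 -0.   1.4] F [ 1.2  0.1 -1.4] op 0.503 g 36.167301535606384 q [ 0.4  0.3  2.  -0.   0.8  0.5]
[465.  190.2  44. ] -> [-0.0015, 0.0001, 0.0549] [0.003, -0.001, 0.005] rows 2
335 279
```

send_rows --targets '[-0.001, 0, 0.025, 0, 0, 0, -1, -0.001, 0, 0.045, 0, 0, 0, -1, -0.001, 0, 0.053, 0, 0, 0, -1, -0.001, 0, 0.055, 0, 0, 0, -1, -0.001, 0, 0.056, 0, 0, 0, -1, -0.001, 0, 0.056, 0, 0, 0, -1]'

```text
clock: 28.42
eef_pos: [462.9, 188.3, 42.1]
tcp_rot: [-3.139, 0.002, 1.415]
contact_force: [0.0, -0.0, -1.8]
opening: 0.502
grasp_force: 36.5
```

send_rows --targets '[0, 0, 0.001, 0, 0, 0, -1, 0, 0, 0.002, 0, 0, 0, -1, 0, 0, 0.002, 0, 0, 0, -1]'

```text
clock: 28.67
eef_pos: [463.5, 188.6, 41.8]
tcp_rot: [-3.14, 0.001, 1.415]
contact_force: [-9.1, -5.2, 30.3]
opening: 0.5
grasp_force: 39.6
```

send_rows --targets '[0, 0, -0.001, 0, 0, 0, 0.2, 0, 0, -0.001, 0, 0, 0, 0.6, 0, 0, -0.001, 0, 0, 0, 1, 0, 0, -0.001, 0, 0, 0, 1, 0, 0, -0.03, 0, 0, 0, 1, 0, 0, -0.07, 0, 0, 0, 1, 0, 0, -0.11, 0, 0, 0, 1, 0, 0, -0.12, 0, 0, 0, 1, 0, 0, -0.12, 0, 0, 0, 1]'

```text
clock: 29.42
eef_pos: [466.1, 190.3, 162.9]
tcp_rot: [3.136, -0.003, 1.416]
contact_force: [0.5, -0.3, -0.6]
opening: 0.997
grasp_force: 0.0
```

```bash
python3 - <<'E'
from h import *
st();plan((W(CASE,2.7,-1,160),1.413),(W(CASE,2.7,-1,36),1.413))
E
```

```text
29.42 [466.1 190.3 162.9] [ 3.1 -0.   1.4] F [ 0.5 -0.3 -0.6] op 0.997 g 0.0 q [ 0.4  0.2  2.  -0.   0.9  0.5]
[ 517.  -255.4  160. ] -> [-0.4325, 0.1192, 0.0022] [0.006, -0.003, 0.003] rows 11
[ 517.  -255.4   36. ] -> [-0.4329, 0.1185, 0.1262] [0.006, -0.003, 0.003] rows 12
```

send_rows --targets '[-0.4325, 0.119, 0.0022, 0, 0, 0, 1, -0.4325, 0.119, 0.0022, 0, 0, 0, 1, -0.4325, 0.119, 0.0022, 0, 0, 0, 1, -0.4325, 0.119, 0.0022, 0, 0, 0, 1, -0.4325, 0.119, 0.0022, 0, 0, 0, 1, -0.4325, 0.119, 0.0022, 0, 0, 0, 1, -0.4325, 0.119, 0.0022, 0, 0, 0, 1, -0.4325, 0.119, 0.0022, 0, 0, 0, 1, -0.4325, 0.119, 0.0022, 0, 0, 0, 1, -0.4325, 0.119, 0.0022, 0, 0, 0, 1, -0.4325, 0.119, 0.0022, 0, 0, 0, 1, -0.4325, 0.119, 0.0022, 0, 0, 0, 1]'

```text
clock: 30.42
eef_pos: [514.6, -261.5, 155.8]
tcp_rot: [-3.142, 0.001, 1.412]
contact_force: [-1.1, 0.3, -0.3]
opening: 1.002
grasp_force: 0.0
```

send_rows --targets '[0, 0, 0.0, 0, 0, 0, 1, 0, 0, 0.0, 0, 0, 0, 1]'

```text
clock: 30.58
eef_pos: [513.5, -255.5, 155.9]
tcp_rot: [-3.139, -0.001, 1.415]
contact_force: [0.7, 0.2, -0.1]
opening: 1.002
grasp_force: 0.0
```

```bash
python3 - <<'E'
from h import *
st();plan((W(CASE,2.7,-1,36),1.413))
t=Cam("top")
u,v=t.pix(W(MAT,-20,0,15)).astype(int);cv2.imwrite("pics/t10.png",crop(t,u-60,v-60,120,110,5))
E
```

```text
30.58 [ 513.5 -255.5  155.9] [-3.1 -0.   1.4] F [ 0.7  0.2 -0.1] op 1.002 g 0.0 q [-0.5  0.4  1.8  0.   1.  -0.3]
[ 517.  -255.4   36. ] -> [0.0005, 0.0038, 0.1199] [-0.003, -0.001, 0.002] rows 3
```

View pics/t10.png

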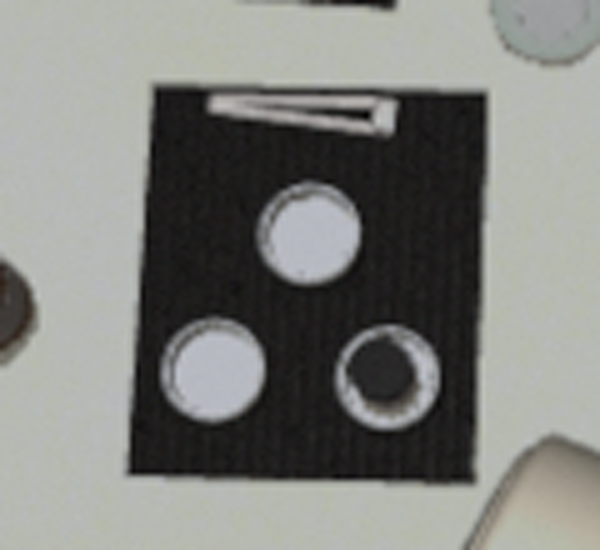

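The jar stands upright in its dish (crop (385,370)), and the other two dishes at (310,233) and (213,370) are well on the mat. On to jar 2.

send_rows --targets '[0, 0.003, 0.035, 0, 0, 0, 1, 0, 0.003, 0.07, 0, 0, 0, 1, 0, 0.003, 0.1, 0, 0, 0, 1, 0, 0.003, 0.117, 0, 0, 0, 1, 0, 0.003, 0.12, 0, 0, 0, 1, 0, 0.003, 0.12, 0, 0, 0, 1]'

```text
clock: 31.13
eef_pos: [516.7, -255.0, 36.4]
tcp_rot: [-3.139, -0.001, 1.417]
contact_force: [0.8, -0.2, 0.4]
opening: 0.998
grasp_force: 0.0
```

send_rows --targets '[0, 0, 0, 0, 0, 0, -1, 0, 0, 0, 0, 0, 0, -1, 0, 0, 0, 0, 0, 0, -1, 0, 0, 0, 0, 0, 0, -1, 0, 0, 0, 0, 0, 0, -1, 0, 0, 0, 0, 0, 0, -1, 0, 0, 0, 0, 0, 0, -1]' --grip_force 35

```text
clock: 31.72
eef_pos: [518.1, -256.9, 39.0]
tcp_rot: [3.14, 0.0, 1.416]
contact_force: [-2.4, 1.9, 8.6]
opening: 0.505
grasp_force: 34.7
```

send_rows --targets '[0, 0, -0.01, 0, 0, 0, -1, 0, 0, -0.035, 0, 0, 0, -1, 0, 0, -0.07, 0, 0, 0, -1, 0, 0, -0.11, 0, 0, 0, -1, 0, 0, -0.13, 0, 0, 0, -1, 0, 0, -0.13, 0, 0, 0, -1, 0, 0, -0.13, 0, 0, 0, -1]'

```text
clock: 32.3
eef_pos: [518.3, -257.1, 169.5]
tcp_rot: [3.138, 0.001, 1.416]
contact_force: [0.2, -0.1, -2.2]
opening: 0.502
grasp_force: 35.9
```

```bash
python3 - <<'E'
from h import *
st();plan((np.array([567,242,130]),1.413))
E
```

```text
32.3 [ 518.3 -257.1  169.5] [3.1 0.  1.4] F [ 0.2 -0.1 -2.2] op 0.502 g 35.904820561409 q [-0.5  0.3  1.8 -0.   1.  -0.3]
[567 242 130] -> [0.5007, -0.0292, 0.0388] [0.004, 0.001, 0.003] rows 13
```

send_rows --targets '[0.5007, -0.0292, 0.0388, 0, 0, 0, -1, 0.5007, -0.0292, 0.0388, 0, 0, 0, -1, 0.5007, -0.0292, 0.0388, 0, 0, 0, -1, 0.5007, -0.0292, 0.0388, 0, 0, 0, -1, 0.5007, -0.0292, 0.0388, 0, 0, 0, -1, 0.5007, -0.0292, 0.0388, 0, 0, 0, -1, 0.5007, -0.0292, 0.0388, 0, 0, 0, -1, 0.5007, -0.0292, 0.0388, 0, 0, 0, -1, 0.5007, -0.0292, 0.0388, 0, 0, 0, -1, 0.5007, -0.0292, 0.0388, 0, 0, 0, -1, 0.5007, -0.0292, 0.0388, 0, 0, 0, -1, 0.5007, -0.0292, 0.0388, 0, 0, 0, -1]'

```text
clock: 33.3
eef_pos: [564.4, 241.1, 127.0]
tcp_rot: [-3.139, 0.002, 1.416]
contact_force: [0.8, -0.3, -0.6]
opening: 0.503
grasp_force: 35.9
```

send_rows --targets '[0, 0, 0.03, 0, 0, 0, -1, 0, 0, 0.03, 0, 0, 0, -1, 0, 0, 0.03, 0, 0, 0, -1, 0, 0, 0.03, 0, 0, 0, -1]'

```text
clock: 33.63
eef_pos: [565.1, 238.7, 98.4]
tcp_rot: [-3.14, 0.001, 1.415]
contact_force: [0.2, -0.4, -0.4]
opening: 0.503
grasp_force: 36.1
```

```bash
python3 - <<'E'
from h import *
st();plan((np.array([567,242,44]),1.413))
E
```

```text
33.63 [565.1 238.7  98.4] [-3.1  0.   1.4] F [ 0.2 -0.4 -0.4] op 0.503 g 36.11247897148132 q [ 0.4  0.5  1.8 -0.   0.9  0.6]
[567 242  44] -> [0.0037, 0.0015, 0.0544] [-0.002, 0.001, 0.002] rows 2
```

send_rows --targets '[0.003, 0.001, 0.025, 0, 0, 0, -1, 0.003, 0.001, 0.045, 0, 0, 0, -1, 0.003, 0.001, 0.053, 0, 0, 0, -1, 0.003, 0.001, 0.0555, 0, 0, 0, -1, 0.003, 0.001, 0.0555, 0, 0, 0, -1]'

```text
clock: 34.05
eef_pos: [567.4, 241.6, 43.7]
tcp_rot: [-3.141, 0.0, 1.415]
contact_force: [0.3, -0.2, -0.3]
opening: 0.504
grasp_force: 36.1
```

send_rows --targets '[0, 0, 0.001, 0, 0, 0, -1, 0, 0, 0.002, 0, 0, 0, -1, 0, 0, 0.002, 0, 0, 0, -1]'

```text
clock: 34.3
eef_pos: [567.8, 242.4, 42.3]
tcp_rot: [3.14, -0.001, 1.415]
contact_force: [-0.3, -0.3, -0.6]
opening: 0.504
grasp_force: 36.1
```

send_rows --targets '[0, 0, 0.001, 0, 0, 0, -1, 0, 0, 0.002, 0, 0, 0, -1, 0, 0, 0.002, 0, 0, 0, -1]'

```text
clock: 34.55
eef_pos: [567.9, 242.6, 42.0]
tcp_rot: [3.14, -0.001, 1.416]
contact_force: [-5.5, -2.8, 19.4]
opening: 0.505
grasp_force: 38.2
```

send_rows --targets '[0, 0, 0, 0, 0, 0, 0.2, 0, 0, 0, 0, 0, 0, 0.6, 0, 0, 0, 0, 0, 0, 1, 0, 0, 0, 0, 0, 0, 1, 0, 0, -0.03, 0, 0, 0, 1, 0, 0, -0.07, 0, 0, 0, 1, 0, 0, -0.11, 0, 0, 0, 1, 0, 0, -0.12, 0, 0, 0, 1, 0, 0, -0.12, 0, 0, 0, 1]'

```text
clock: 35.3
eef_pos: [569.5, 243.3, 163.3]
tcp_rot: [3.136, -0.004, 1.416]
contact_force: [-0.6, -0.4, 0.4]
opening: 1.002
grasp_force: 0.0
```

```bash
python3 - <<'E'
from h import *
st();plan((W(CASE,-1.5,-68,160),1.413))
E
```

```text
35.3 [569.5 243.3 163.3] [ 3.1 -0.   1.4] F [-0.6 -0.4  0.4] op 1.002 g 0.0 q [ 0.4  0.4  1.7 -0.   1.   0.6]
[ 502.3 -320.9  160. ] -> [-0.5678, 0.0208, 0.0014] [0.006, -0.004, 0.003] rows 14
```

send_rows --targets '[-0.5678, 0.0208, 0, 0, 0, 0, 1, -0.5678, 0.0208, 0, 0, 0, 0, 1, -0.5678, 0.0208, 0, 0, 0, 0, 1, -0.5678, 0.0208, 0, 0, 0, 0, 1, -0.5678, 0.0208, 0, 0, 0, 0, 1, -0.5678, 0.0208, 0, 0, 0, 0, 1, -0.5678, 0.0208, 0, 0, 0, 0, 1, -0.5678, 0.0208, 0, 0, 0, 0, 1, -0.5678, 0.0208, 0, 0, 0, 0, 1, -0.5678, 0.0208, 0, 0, 0, 0, 1, -0.5678, 0.0208, 0, 0, 0, 0, 1, -0.5678, 0.0208, 0, 0, 0, 0, 1]'

```text
clock: 36.3
eef_pos: [506.6, -255.7, 157.7]
tcp_rot: [-3.14, -0.001, 1.416]
contact_force: [0.7, -0.1, -0.1]
opening: 0.999
grasp_force: 0.0
```

```bash
python3 - <<'E'
from h import *
st();plan((W(CASE,-1.5,-68,160),1.413),(W(CASE,-1.5,-68,36),1.413))
E
```

```text
36.3 [ 506.6 -255.7  157.7] [-3.1 -0.   1.4] F [ 0.7 -0.1 -0.1] op 0.999 g 0.0 q [-0.5  0.3  1.8  0.   1.  -0.3]
[ 502.3 -320.9  160. ] -> [-0.065, 0.0058, -0.0023] [-0.002, -0.001, 0.003] rows 2
[ 502.3 -320.9   36. ] -> [-0.0651, 0.0061, 0.1217] [-0.002, -0.001, 0.003] rows 4
```

send_rows --targets '[-0.065, 0.0058, 0, 0, 0, 0, 1, -0.065, 0.0058, 0, 0, 0, 0, 1, -0.065, 0.0058, 0, 0, 0, 0, 1, -0.065, 0.0058, 0, 0, 0, 0, 1, -0.065, 0.0058, 0, 0, 0, 0, 1]'

```text
clock: 36.72
eef_pos: [503.0, -318.3, 158.0]
tcp_rot: [-3.139, -0.001, 1.415]
contact_force: [-0.2, 0.5, 0.3]
opening: 1.001
grasp_force: 0.0
```

```bash
python3 - <<'E'
from h import *
st();plan((W(CASE,-1.5,-68,36),1.413))
E
```

```text
36.72 [ 503.  -318.3  158. ] [-3.1 -0.   1.4] F [-0.2  0.5  0.3] op 1.001 g 0.0 q [-0.6  0.4  1.8  0.   1.  -0.4]
[ 502.3 -320.9   36. ] -> [-0.0029, 0.0, 0.122] [-0.002, -0.001, 0.002] rows 3
```

send_rows --targets '[-0.002, 0, 0.035, 0, 0, 0, 1, -0.002, 0, 0.07, 0, 0, 0, 1, -0.002, 0, 0.1, 0, 0, 0, 1, -0.002, 0, 0.118, 0, 0, 0, 1, -0.002, 0, 0.121, 0, 0, 0, 1, -0.002, 0, 0.121, 0, 0, 0, 1]'

```text
clock: 37.22
eef_pos: [502.8, -319.3, 37.1]
tcp_rot: [-3.139, -0.001, 1.417]
contact_force: [-0.2, -0.9, 0.8]
opening: 1.002
grasp_force: 0.0
```

send_rows --targets '[0, 0, 0, 0, 0, 0, -1, 0, 0, 0, 0, 0, 0, -1, 0, 0, 0, 0, 0, 0, -1, 0, 0, 0, 0, 0, 0, -1, 0, 0, 0, 0, 0, 0, -1, 0, 0, 0, 0, 0, 0, -1, 0, 0, 0, 0, 0, 0, -1]' --grip_force 35

```text
clock: 37.8
eef_pos: [504.1, -321.6, 40.0]
tcp_rot: [3.14, 0.001, 1.415]
contact_force: [-1.9, 2.7, 7.2]
opening: 0.506
grasp_force: 34.8
```

send_rows --targets '[0, 0, -0.01, 0, 0, 0, -1, 0, 0, -0.035, 0, 0, 0, -1, 0, 0, -0.07, 0, 0, 0, -1, 0, 0, -0.11, 0, 0, 0, -1, 0, 0, -0.13, 0, 0, 0, -1, 0, 0, -0.13, 0, 0, 0, -1, 0, 0, -0.13, 0, 0, 0, -1]'

```text
clock: 38.38
eef_pos: [504.1, -321.8, 170.5]
tcp_rot: [3.138, 0.002, 1.416]
contact_force: [0.0, 1.3, -0.9]
opening: 0.502
grasp_force: 35.8
```

```bash
cat >> h.py <<'E'
def mats(t):
    for n,p in(("A",W(MAT,30,0,15)),("C",W(MAT,-70,60,15)),("D",W(MAT,-70,-60,15))):
        u,v=t.pix(p).astype(int);g=t.im[v-20:v+21,u-20:u+21].min(2);m=cv2.morphologyEx((g>90).astype(np.uint8),2,np.ones((2,2)))
        k,l,q,ce=cv2.connectedComponentsWithStats(m);i=1+np.argmax(q[1:,4]);b=q[i];X=t.at(b[:2]+(b[2:4]-1)/2+[u-20,v-20],24);print(n,p[:2],b.tolist(),X,inv(MAT,X))
E
python3 - <<'E'
from h import *
st();t=Cam("top");mats(t);disc(t,308,196,42,40,17)
plan((np.array([473,309.6,130]),1.413))
E
```

```text
38.38 [ 504.1 -321.8  170.5] [3.1 0.  1.4] F [ 0.   1.3 -0.9] op 0.502 g 35.848791003227234 q [-0.6  0.4  1.8 -0.   1.  -0.4]
A [567.4 243.7] [12, 12, 20, 20, 147] [562.6 238.5  24. ] [25.5 -5.5 24. ]
C [471.2 309.6] [11, 11, 21, 20, 333] [470.6 306.6  24. ] [-70.4  57.   24. ]
D [464.  189.8] [11, 11, 21, 21, 190] [460.5 186.5  24. ] [-73.4 -63.5  24. ]
disc [11, 12, 20, 20, 281] [503.7  -9.8  17. ]
[473.  309.6 130. ] -> [0.6185, -0.1274, 0.0385] [0.001, 0.0, 0.002] rows 16
```

send_rows --targets '[0.6185, -0.127, 0.01, 0, 0, 0, -1, 0.6185, -0.127, 0.01, 0, 0, 0, -1, 0.6185, -0.127, 0.01, 0, 0, 0, -1, 0.6185, -0.127, 0.01, 0, 0, 0, -1, 0.6185, -0.127, 0.01, 0, 0, 0, -1, 0.6185, -0.127, 0.01, 0, 0, 0, -1, 0.6185, -0.127, 0.01, 0, 0, 0, -1, 0.6185, -0.127, 0.01, 0, 0, 0, -1, 0.6185, -0.127, 0.01, 0, 0, 0, -1, 0.6185, -0.127, 0.01, 0, 0, 0, -1, 0.6185, -0.127, 0.01, 0, 0, 0, -1, 0.6185, -0.127, 0.01, 0, 0, 0, -1]'

```text
clock: 39.43
eef_pos: [478.0, 179.7, 158.9]
tcp_rot: [-3.139, 0.001, 1.416]
contact_force: [0.4, 0.1, -1.0]
opening: 0.505
grasp_force: 35.9
```

```bash
python3 - <<'E'
from h import *
st();plan((np.array([473,309.6,155]),1.413))
E
```

```text
39.43 [478.  179.7 158.9] [-3.1  0.   1.4] F [ 0.4  0.1 -1. ] op 0.505 g 35.890862345695496 q [ 0.4  0.3  1.9 -0.   0.9  0.5]
[473.  309.6 155. ] -> [0.1276, -0.0251, 0.0038] [-0.003, 0.001, 0.003] rows 4
```

send_rows --targets '[0.1276, -0.0251, 0.01, 0, 0, 0, -1, 0.1276, -0.0251, 0.01, 0, 0, 0, -1, 0.1276, -0.0251, 0.01, 0, 0, 0, -1, 0.1276, -0.0251, 0.02, 0, 0, 0, -1, 0.1276, -0.0251, 0.05, 0, 0, 0, -1, 0.1276, -0.0251, 0.05, 0, 0, 0, -1, 0.1276, -0.0251, 0.05, 0, 0, 0, -1]'

```text
clock: 40.02
eef_pos: [472.5, 306.5, 108.0]
tcp_rot: [-3.137, 0.004, 1.416]
contact_force: [0.0, -1.3, -2.0]
opening: 0.501
grasp_force: 36.1
```

```bash
python3 - <<'E'
from h import *
st();plan((np.array([473,309.6,44]),1.413))
E
```

```text
40.02 [472.5 306.5 108. ] [-3.1  0.   1.4] F [ 0.  -1.3 -2. ] op 0.501 g 36.07193112373352 q [ 0.6  0.4  1.9 -0.   0.9  0.7]
[473.  309.6  44. ] -> [0.0035, 0.0003, 0.064] [-0.005, 0.004, 0.003] rows 2
```

send_rows --targets '[0.002, 0, 0.03, 0, 0, 0, -1, 0.002, 0, 0.052, 0, 0, 0, -1, 0.002, 0, 0.061, 0, 0, 0, -1, 0.002, 0, 0.063, 0, 0, 0, -1, 0.002, 0, 0.0635, 0, 0, 0, -1, 0.002, 0, 0.0635, 0, 0, 0, -1]'

```text
clock: 40.52
eef_pos: [475.8, 310.1, 48.2]
tcp_rot: [3.141, -0.001, 1.415]
contact_force: [0.5, -0.3, -1.3]
opening: 0.505
grasp_force: 36.1
```

send_rows --targets '[0, 0, 0.001, 0, 0, 0, -1, 0, 0, 0.002, 0, 0, 0, -1, 0, 0, 0.002, 0, 0, 0, -1]'

```text
clock: 40.77
eef_pos: [475.4, 310.2, 45.6]
tcp_rot: [3.141, -0.001, 1.416]
contact_force: [-0.2, 1.0, -1.0]
opening: 0.503
grasp_force: 36.1
```

send_rows --targets '[0, 0, 0.001, 0, 0, 0, -1, 0, 0, 0.002, 0, 0, 0, -1, 0, 0, 0.003, 0, 0, 0, -1, 0, 0, 0.003, 0, 0, 0, -1]'

```text
clock: 41.1
eef_pos: [475.2, 310.3, 43.0]
tcp_rot: [3.141, -0.0, 1.416]
contact_force: [-2.9, -1.2, 12.1]
opening: 0.507
grasp_force: 37.4
```

send_rows --targets '[0, 0, 0.001, 0, 0, 0, -1, 0, 0, 0.001, 0, 0, 0, -1]'

```text
clock: 41.27
eef_pos: [475.2, 310.3, 42.9]
tcp_rot: [3.141, -0.0, 1.416]
contact_force: [-6.6, -4.0, 24.3]
opening: 0.498
grasp_force: 38.5
```

send_rows --targets '[0, 0, -0.001, 0, 0, 0, 0.2, 0, 0, -0.001, 0, 0, 0, 0.6, 0, 0, -0.001, 0, 0, 0, 1, 0, 0, -0.001, 0, 0, 0, 1, 0, 0, -0.03, 0, 0, 0, 1, 0, 0, -0.07, 0, 0, 0, 1, 0, 0, -0.11, 0, 0, 0, 1, 0, 0, -0.15, 0, 0, 0, 0, 0, 0, -0.19, 0, 0, 0, -1, 0, 0, -0.23, 0, 0, 0, -1, 0, 0, -0.27, 0, 0, 0, -1, 0, 0, -0.27, 0, 0, 0, -1]'

```text
clock: 42.27
eef_pos: [477.9, 312.0, 319.3]
tcp_rot: [3.133, -0.008, 1.416]
contact_force: [0.5, 1.0, 0.8]
opening: 0.301
grasp_force: 0.0
```

```bash
python3 - <<'E'
from h import *
st();plan((W(CASE,175,75,310),-.158))
E
```

```text
42.27 [477.9 312.  319.3] [ 3.1 -0.   1.4] F [0.5 1.  0.8] op 0.301 g 0.0 q [ 0.6  0.2  1.7 -0.   1.3  0.7]
[ 699.1 -207.5  310. ] -> [-0.4791, 0.2987, 0.0081] [0.001, -0.013, 1.574] rows 14
```

send_rows --targets '[-0.4791, 0.2987, 0.008, 0, 0, 1.574, -1, -0.4791, 0.2987, 0.008, 0, 0, 1.574, -1, -0.4791, 0.2987, 0.008, 0, 0, 1.574, -1, -0.4791, 0.2987, 0.008, 0, 0, 1.574, -1, -0.4791, 0.2987, 0.008, 0, 0, 1.574, -1, -0.4791, 0.2987, 0.008, 0, 0, 1.574, -1, -0.4791, 0.2987, 0.008, 0, 0, 1.574, -1, -0.4791, 0.2987, 0.008, 0, 0, 1.574, -1, -0.4791, 0.2987, 0.008, 0, 0, 1.574, -1, -0.4791, 0.2987, 0.008, 0, 0, 1.574, -1, -0.4791, 0.2987, 0.008, 0, 0, 1.574, -1, -0.4791, 0.2987, 0.008, 0, 0, 1.574, -1]'

```text
clock: 43.27
eef_pos: [671.1, -152.1, 303.1]
tcp_rot: [-3.141, 0.001, -0.091]
contact_force: [0.5, 1.0, -0.6]
opening: 0.002
grasp_force: 0.0
```

```bash
python3 - <<'E'
from h import *
st();plan((W(CASE,175,75,310),-.158))
E
```

```text
43.27 [ 671.1 -152.1  303.1] [-3.1  0.  -0.1] F [ 0.5  1.  -0.6] op 0.002 g 0.0 q [-0.2  0.4  1.4  0.   1.3  1.4]
[ 699.1 -207.5  310. ] -> [0.0329, 0.0526, -0.007] [-0.0, 0.001, 0.067] rows 2
```

send_rows --targets '[0.0329, 0.0526, 0, 0, 0, 0.067, -1, 0.0329, 0.0526, 0, 0, 0, 0.067, -1, 0.0329, 0.0526, 0, 0, 0, 0.067, -1, 0.0329, 0.0526, 0, 0, 0, 0.067, -1, 0.0329, 0.0526, 0, 0, 0, 0.067, -1]'

```text
clock: 43.68
eef_pos: [698.7, -204.5, 303.0]
tcp_rot: [-3.141, 0.001, -0.151]
contact_force: [0.1, -0.1, 0.2]
opening: 0.001
grasp_force: 0.0
```

```bash
python3 - <<'E'
from h import *
st();print(inv(CASE,r.sense()["eef_pos"]));plan((W(CASE,165,75,225),-.158),(W(CASE,83,75,225),-.158))
t=Cam("top");s=Cam("side");m=np.zeros((360,800,3),np.uint8);m[:,:400]=cv2.resize(t.im[160:268,215:335],(400,360));m[:,400:]=cv2.resize(t.im[160:268,340:460],(400,360));cv2.imwrite("pics/m11.png",m);mats(t);disc(t,308,196,42,40,17)
E
```

```text
43.68 [ 698.7 -204.5  303. ] [-3.1  0.  -0.2] F [ 0.1 -0.1  0.2] op 0.001 g 0.0 q [-0.3  0.5  1.3  0.   1.4  1.4]
[174.1  77.8 303. ]
[ 689.2 -205.9  225. ] -> [-0.009, 0.0028, 0.078] [-0.001, 0.001, 0.007] rows 2
[ 608.3 -193.   225. ] -> [-0.091, 0.0023, 0.0781] [-0.001, 0.001, 0.007] rows 3
A [567.4 243.7] [12, 12, 20, 20, 147] [562.6 238.5  24. ] [25.5 -5.5 24. ]
C [471.2 309.6] [0, 0, 7, 41, 245] [475.  368.5  24. ] [-69.8 119.   24. ]
D [464.  189.8] [11, 0, 30, 41, 573] [463.3 171.   24. ] [-69.6 -78.8  24. ]
disc [11, 15, 20, 17, 243] [501.4  -9.3  17. ]
```

View pics/m11.png

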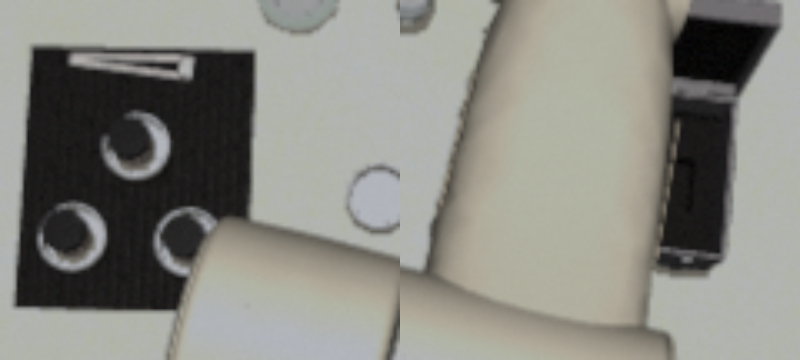

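All three jars stand in dishes on the mat and the last dish is on the bench. The lid is still back. I'll bring it forward from behind.

send_rows --targets '[-0.006, 0.003, 0.03, 0, 0, 0, -1, -0.006, 0.003, 0.06, 0, 0, 0, -1, -0.006, 0.003, 0.078, 0, 0, 0, -1, -0.015, 0.003, 0.078, 0, 0, 0, -1, -0.022, 0.003, 0.078, 0, 0, 0, -1, -0.029, 0.003, 0.078, 0, 0, 0, -1, -0.038, 0.003, 0.078, 0, 0, 0, -1, -0.048, 0.003, 0.078, 0, 0, 0, -1, -0.058, 0.003, 0.078, 0, 0, 0, -1, -0.068, 0.003, 0.078, 0, 0, 0, -1, -0.078, 0.003, 0.078, 0, 0, 0, -1, -0.086, 0.003, 0.078, 0, 0, 0, -1]'

```text
clock: 44.78
eef_pos: [612.3, -195.0, 226.2]
tcp_rot: [3.142, -0.0, -0.152]
contact_force: [2.1, -0.4, 2.5]
opening: 0.001
grasp_force: 1.2
```

send_rows --targets '[-0.003, 0, 0, 0, 0, 0, -1, -0.003, 0, 0, 0, 0, 0, -1, 0.01, 0, 0, 0, 0, 0, -1, 0.03, 0, 0, 0, 0, 0, -1, 0.03, 0, -0.04, 0, 0, 0, 0, 0.03, 0, -0.08, 0, 0, 0, 1, 0.02, 0.03, -0.08, 0, 0, 0, 1, 0.01, 0.065, -0.08, 0, 0, 0, 1, 0.008, 0.075, -0.08, 0, 0, 0, 1, 0.008, 0.075, -0.08, 0, 0, 0, 1]'

```text
clock: 45.62
eef_pos: [608.9, -272.9, 305.2]
tcp_rot: [3.141, 0.002, -0.154]
contact_force: [0.7, 0.1, 0.5]
opening: 0.841
grasp_force: 0.0
```

```bash
python3 - <<'E'
from h import *
st();print(inv(CASE,r.sense()["eef_pos"]));plan((W(CASE,91.5,1,255),-.155),(W(CASE,91.5,1,220),-.155))
s=Cam("side");cv2.imwrite("pics/s12.png",crop(s,290,70,110,130,4))
g=cv2.cvtColor(s.im,cv2.COLOR_BGR2GRAY)
for al in(1.2,1.3,1.4,1.5):
    for y in(125,-125):
        print(al,y,s.pix(W(CASE,82.5-165*np.cos(al),y,90+165*np.sin(al))),end=" ")
E
```

```text
45.62 [ 608.9 -272.9  305.2] [ 3.1  0.  -0.2] F [0.7 0.1 0.5] op 0.841 g 0.0 q [-0.4  0.4  1.4 -0.   1.3  1.3]
[ 96.2  -3.8 305.2]
[ 605.  -267.4  255. ] -> [-0.0046, -0.0049, 0.0502] [0.001, 0.002, 0.001] rows 2
[ 605.  -267.4  220. ] -> [-0.0045, -0.0049, 0.0852] [0.001, 0.002, 0.001] rows 3
1.2 125 [329.2 133.8] 1.2 -125 [357.8  85.9] 1.3 125 [324.1 131.1] 1.3 -125 [353.3  83.4] 1.4 125 [318.9 128.7] 1.4 -125 [348.6  81.3] 1.5 125 [313.5 126.7] 1.5 -125 [343.9  79.7]
```

View pics/s12.png

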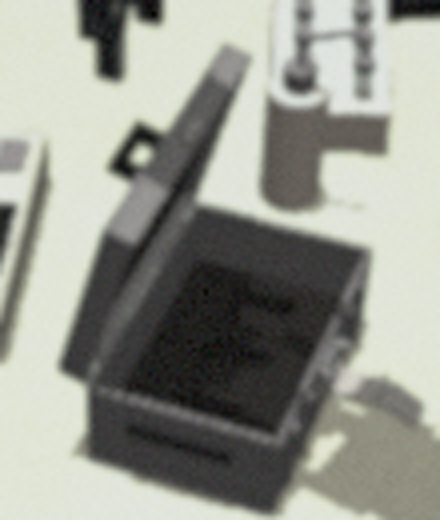

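The case is empty and the lid's front-edge corners, at side pixels (324,130) and (351,84), match about 1.3 rad. I'll grip the handle and run the arc backwards.

send_rows --targets '[-0.0045, -0.005, 0, 0, 0, 0, 1, -0.0045, -0.005, 0.02, 0, 0, 0, 1, -0.0045, -0.005, 0.05, 0, 0, 0, 1, -0.0045, -0.005, 0.075, 0, 0, 0, 1, -0.0045, -0.005, 0.085, 0, 0, 0, 1, -0.0045, -0.005, 0.085, 0, 0, 0, 1, -0.0045, -0.005, 0.085, 0, 0, 0, -1, -0.0045, -0.005, 0.085, 0, 0, 0, -1, -0.0045, -0.005, 0.085, 0, 0, 0, -1, -0.0045, -0.005, 0.085, 0, 0, 0, -1, -0.0045, -0.005, 0.085, 0, 0, 0, -1, -0.0045, -0.005, 0.085, 0, 0, 0, -1]' --grip_force 30

```text
clock: 46.67
eef_pos: [608.0, -268.2, 224.2]
tcp_rot: [3.136, -0.006, -0.151]
contact_force: [-2.2, -11.3, 3.0]
opening: 0.637
grasp_force: 34.3
```

```bash
python3 - <<'E'
from h import *
st();print(inv(CASE,r.sense()["eef_pos"]))
E
```

```text
46.67 [ 608.  -268.2  224.2] [ 3.1 -0.  -0.2] F [ -2.2 -11.3   3. ] op 0.637 g 34.30298566818237 q [-0.4  0.4  1.6 -0.   1.2  1.3]
[ 94.6   0.6 224.2]
```

send_rows --targets '[-0.0138, 0, 0, 0, 0, 0, -1, -0.0275, 0, 0.001, 0, 0, 0, -1, -0.041, 0, 0.0036, 0, 0, 0, -1, -0.0542, 0, 0.0075, 0, 0, 0, -1, -0.0669, 0, 0.0127, 0, 0, 0, -1, -0.0791, 0, 0.0191, 0, 0, 0, -1, -0.0905, 0, 0.0267, 0, 0, 0, -1, -0.1011, 0, 0.0355, 0, 0, 0, -1, -0.1108, 0, 0.0452, 0, 0, 0, -1, -0.1195, 0, 0.0559, 0, 0, 0, -1, -0.1271, 0, 0.0674, 0, 0, 0, -1, -0.1335, 0, 0.0795, 0, 0, 0, -1]'

```text
clock: 47.67
eef_pos: [472.9, -245.8, 143.5]
tcp_rot: [3.139, 0.001, -0.151]
contact_force: [-13.2, -4.2, 10.7]
opening: 0.642
grasp_force: 53.1
```

send_rows --targets '[-0.003, 0, 0.006, 0, 0, 0, -1, -0.005, 0, 0.012, 0, 0, 0, -1, -0.005, 0, 0.014, 0, 0, 0, -1, -0.005, 0, 0.014, 0, 0, 0, -1]'

```text
clock: 48.0
eef_pos: [466.2, -244.7, 127.9]
tcp_rot: [3.14, 0.006, -0.151]
contact_force: [-19.1, -5.9, 7.6]
opening: 0.64
grasp_force: 55.1
```

```bash
python3 - <<'E'
from h import *
st();print(inv(CASE,r.sense()["eef_pos"]))
E
```

```text
48.0 [ 466.2 -244.7  127.9] [ 3.1  0.  -0.2] F [-19.1  -5.9   7.6] op 0.64 g 55.07057189941406 q [-0.5  0.3  1.9 -0.   0.9  1.2]
[-49.2   1.6 127.9]
```

send_rows --targets '[0, 0, 0, 0, 0, 0, 0.6, 0, 0, 0, 0, 0, 0, 1, 0, 0, 0, 0, 0, 0, 1, 0, 0, -0.02, 0, 0, 0, 1, 0, 0, -0.05, 0, 0, 0, 0, 0, 0, -0.05, 0, 0, 0, -1, 0, 0, -0.05, 0, 0, 0, -1, 0, 0, -0.05, 0, 0, 0, -1, 0, 0, -0.05, 0, 0, 0, -1, 0, 0, -0.05, 0, 0, 0, -1, 0, 0, -0.05, 0, 0, 0, -1, 0, 0, -0.05, 0, 0, 0, -1]'

```text
clock: 49.0
eef_pos: [469.4, -243.8, 176.8]
tcp_rot: [-3.141, 0.001, -0.151]
contact_force: [0.5, 0.2, -0.3]
opening: -0.001
grasp_force: 0.0
```

send_rows --targets '[0, 0, 0.01, 0, 0, 0, -1, 0, 0, 0.018, 0, 0, 0, -1, 0, 0, 0.024, 0, 0, 0, -1, 0, 0, 0.028, 0, 0, 0, -1, 0, 0, 0.03, 0, 0, 0, -1, 0, 0, 0.03, 0, 0, 0, -1]'

```text
clock: 49.5
eef_pos: [469.3, -243.8, 146.9]
tcp_rot: [-3.141, 0.001, -0.151]
contact_force: [0.0, 0.2, 0.9]
opening: -0.004
grasp_force: 0.0
```

send_rows --targets '[0, 0, 0.001, 0, 0, 0, -1, 0, 0, 0.002, 0, 0, 0, -1, 0, 0, 0.002, 0, 0, 0, -1]'

```text
clock: 49.75
eef_pos: [469.7, -244.1, 146.4]
tcp_rot: [3.141, -0.0, -0.151]
contact_force: [-4.0, 3.0, 11.7]
opening: 0.003
grasp_force: 6.3
```

```bash
python3 - <<'E'
from h import *
st();plan((W(CASE,-153.5,1.9,160),-.152),(W(CASE,-152.5,1.9,27),-.152))
E
```

```text
49.75 [ 469.7 -244.1  146.4] [ 3.1 -0.  -0.2] F [-4.   3.  11.7] op 0.003 g 6.300006732344627 q [-0.5  0.3  1.9 -0.   0.9  1.2]
[ 363.2 -228.   160. ] -> [-0.1077, 0.0002, -0.0136] [0.0, -0.0, 0.001] rows 3
[ 364.2 -228.1   27. ] -> [-0.1068, 0.0001, 0.1194] [0.0, -0.0, 0.001] rows 4
```

The lid is shut (handle top felt at 146.4 mm). Now the latch.

send_rows --targets '[0, 0, -0.02, 0, 0, 0, 0, 0, 0, -0.05, 0, 0, 0, 0.4, -0.03, 0, -0.06, 0, 0, 0, 0.4, -0.07, 0, -0.06, 0, 0, 0, 0.4, -0.107, 0, -0.05, 0, 0, 0, 0.4, -0.107, 0, -0.02, 0, 0, 0, 0.4, -0.107, 0, 0.02, 0, 0, 0, 0.4, -0.107, 0, 0.06, 0, 0, 0, 0.4, -0.107, 0, 0.095, 0, 0, 0, 0.4, -0.107, 0, 0.115, 0, 0, 0, 0.4, -0.107, 0, 0.1185, 0, 0, 0, 0.4, -0.107, 0, 0.1185, 0, 0, 0, 0.4]'

```text
clock: 50.75
eef_pos: [363.2, -227.4, 26.0]
tcp_rot: [-3.141, 0.002, -0.151]
contact_force: [-0.7, 0.7, -0.8]
opening: 0.696
grasp_force: 0.0
```

send_rows --targets '[0, 0, 0, 0, 0, 0, -1, 0, 0, 0, 0, 0, 0, -1, 0, 0, 0, 0, 0, 0, -1, 0, 0, 0, 0, 0, 0, -1, 0, 0, 0, 0, 0, 0, -1, 0, 0, 0, 0, 0, 0, -1]' --grip_force 25

```text
clock: 51.25
eef_pos: [365.0, -228.2, 28.3]
tcp_rot: [3.141, -0.003, -0.152]
contact_force: [1.4, 4.3, 8.0]
opening: 0.325
grasp_force: 24.4
```

```bash
python3 - <<'E'
from h import *
st();print(inv(CASE,r.sense()["eef_pos"]))
for th in np.linspace(1.6,0,13)[1:]:
    a=.259+th;print(round(th,2),np.round([-70.3*np.sin(a)+70.3*np.sin(1.859),-(70.3*np.cos(a)-70.3*np.cos(1.859))],1).tolist())
E
```

```text
51.25 [ 365.  -228.2   28.3] [ 3.1 -0.  -0.2] F [1.4 4.3 8. ] op 0.325 g 24.44804236292839 q [-0.6  0.4  2.2  0.   0.6  1.2]
[-151.7    1.9   28.3]
1.47 [-2.1, -9.1]
1.33 [-2.9, -18.5]
1.2 [-2.5, -27.8]
1.07 [-0.8, -37.0]
0.93 [2.1, -46.0]
0.8 [6.1, -54.4]
0.67 [11.2, -62.3]
0.53 [17.3, -69.3]
0.4 [24.4, -75.6]
0.27 [32.1, -80.8]
0.13 [40.5, -84.9]
0.0 [49.4, -87.9]
```

send_rows --targets '[-0.0021, 0, -0.0091, 0, 0, 0, -1, -0.0029, 0, -0.0185, 0, 0, 0, -1, -0.0025, 0, -0.0278, 0, 0, 0, -1, -0.0008, 0, -0.037, 0, 0, 0, -1, 0.0021, 0, -0.046, 0, 0, 0, -1, 0.0061, 0, -0.0544, 0, 0, 0, -1, 0.0112, 0, -0.0623, 0, 0, 0, -1, 0.0173, 0, -0.0693, 0, 0, 0, -1, 0.0244, 0, -0.0756, 0, 0, 0, -1, 0.0321, 0, -0.0808, 0, 0, 0, -1, 0.0405, 0, -0.0849, 0, 0, 0, -1, 0.0494, 0, -0.0879, 0, 0, 0, -1]'

```text
clock: 52.25
eef_pos: [411.0, -235.1, 114.4]
tcp_rot: [-3.141, 0.005, -0.151]
contact_force: [-24.1, -5.7, -15.5]
opening: 0.32
grasp_force: 30.2
```

send_rows --targets '[0.002, 0, 0, 0, 0, 0, -1, 0.003, 0, 0, 0, 0, 0, -1, 0.003, 0, 0, 0, 0, 0, -1]'

```text
clock: 52.5
eef_pos: [411.8, -235.3, 114.3]
tcp_rot: [-3.141, 0.009, -0.15]
contact_force: [-18.0, -5.6, 5.5]
opening: 0.318
grasp_force: 32.2
```

```bash
python3 - <<'E'
from h import *
st();print(inv(CASE,r.sense()["eef_pos"]))
E
```

```text
52.5 [ 411.8 -235.3  114.3] [-3.1  0.  -0.1] F [-18.   -5.6   5.5] op 0.318 g 32.190552055835724 q [-0.5  0.3  2.  -0.   0.8  1.2]
[-104.3    2.3  114.3]
```

send_rows --targets '[0, 0, 0, 0, 0, 0, 0, 0, 0, 0, 0, 0, 0, 0.4, 0, 0, -0.02, 0, 0, 0, 0.4, 0, 0, -0.06, 0, 0, 0, 0, -0.03, 0, -0.06, 0, 0, 0, -1, -0.045, 0, -0.06, 0, 0, 0, -1, -0.045, 0, -0.03, 0, 0, 0, -1, -0.045, 0, -0.012, 0, 0, 0, -1, -0.045, 0, -0.012, 0, 0, 0, -1, -0.045, 0, -0.012, 0, 0, 0, -1, -0.035, 0, -0.012, 0, 0, 0, -1, -0.03, 0, -0.012, 0, 0, 0, -1]'

```text
clock: 53.5
eef_pos: [388.4, -232.1, 128.1]
tcp_rot: [3.141, -0.003, -0.152]
contact_force: [-0.3, 0.2, 0.2]
opening: -0.002
grasp_force: 0.0
```

send_rows --targets '[0.004, 0, 0, 0, 0, 0, -1, 0.008, 0, 0, 0, 0, 0, -1, 0.008, 0, 0, 0, 0, 0, -1]'

```text
clock: 53.75
eef_pos: [392.9, -232.2, 127.0]
tcp_rot: [-3.141, 0.004, -0.15]
contact_force: [-7.6, -0.3, 5.6]
opening: -0.003
grasp_force: 3.6
```

```bash
python3 - <<'E'
from h import *
st();print(inv(CASE,r.sense()["eef_pos"]))
E
```

```text
53.75 [ 392.9 -232.2  127. ] [-3.1  0.  -0.1] F [-7.6 -0.3  5.6] op -0.003 g 3.624214231967926 q [-0.5  0.2  2.1 -0.   0.8  1.2]
[-123.5    2.4  127. ]
```

send_rows --targets '[0.002, 0, 0, 0, 0, 0, -1, 0.003, 0, 0, 0, 0, 0, -1, 0.003, 0, 0, 0, 0, 0, -1, 0.003, 0, 0, 0, 0, 0, -1]'

```text
clock: 54.08
eef_pos: [393.4, -232.0, 126.7]
tcp_rot: [-3.141, 0.008, -0.15]
contact_force: [-16.6, -0.0, 13.2]
opening: -0.001
grasp_force: 8.5
```

```bash
python3 - <<'E'
from h import *
st();print(inv(CASE,r.sense()["eef_pos"]))
E
```

```text
54.08 [ 393.4 -232.   126.7] [-3.1  0.  -0.1] F [-16.6  -0.   13.2] op -0.001 g 8.491261079907417 q [-0.5  0.2  2.1 -0.   0.8  1.2]
[-123.1    2.7  126.7]
```

The latch is hard against its stop. I'll retreat and check the dishes and stack numerically.

send_rows --targets '[-0.03, 0, 0, 0, 0, 0, -1, -0.05, 0, -0.03, 0, 0, 0, -1, -0.06, 0.03, -0.07, 0, 0, 0, -1, -0.06, 0.07, -0.11, 0, 0, 0, -1, -0.06, 0.1, -0.15, 0, 0, 0, -1, -0.06, 0.14, -0.17, 0, 0, 0, -1, -0.06, 0.16, -0.17, 0, 0, 0, -1, -0.06, 0.16, -0.17, 0, 0, 0, -1, -0.06, 0.16, -0.17, 0, 0, 0, -1]'

```text
clock: 54.83
eef_pos: [313.9, -384.9, 298.6]
tcp_rot: [3.139, -0.003, -0.154]
contact_force: [0.4, 0.9, -1.5]
opening: -0.001
grasp_force: 0.0
```

```bash
python3 - <<'E'
from h import *
st();t=Cam("top");mats(t);disc(t,308,196,42,40,17)
i0=cv2.imread("pics/top0.png");d=(cv2.absdiff(cv2.GaussianBlur(i0,(3,3),0),cv2.GaussianBlur(t.im,(3,3),0)).max(2)>45).astype(np.uint8)
n,l,q,c=cv2.connectedComponentsWithStats(d)
print([x.tolist() for x in q[1:] if x[4]>12])
E
```

```text
54.83 [ 313.9 -384.9  298.6] [ 3.1 -0.  -0.2] F [ 0.4  0.9 -1.5] op -0.001 g 0.0 q [-0.9  0.1  1.8 -0.   1.2  0.8]
A [567.4 243.7] [12, 12, 20, 20, 147] [562.6 238.5  24. ] [25.5 -5.5 24. ]
C [471.2 309.6] [0, 0, 7, 41, 245] [475.  368.5  24. ] [-69.8 119.   24. ]
D [464.  189.8] [11, 11, 21, 21, 184] [460.5 186.5  24. ] [-73.4 -63.5  24. ]
disc [11, 15, 20, 17, 249] [501.3  -9.1  17. ]
[[245, 193, 21, 21, 196], [323, 206, 12, 3, 16], [323, 210, 13, 4, 17], [503, 213, 8, 13, 34], [72, 216, 426, 184, 12718], [499, 216, 22, 21, 148], [226, 220, 21, 22, 202], [319, 221, 20, 8, 68], [261, 222, 21, 21, 224], [468, 245, 75, 64, 1340], [65, 281, 5, 4, 15], [40, 291, 76, 72, 2403], [93, 340, 9, 10, 48], [273, 373, 8, 10, 48], [293, 387, 7, 10, 44]]
```

```bash
python3 - <<'E'
from h import *
t=Cam("top");i0=cv2.imread("pics/top0.png")
for r0 in range(228,252,2): print(i0[r0,388:412:2,1].tolist(),t.im[r0,388:412:2,1].tolist())
E
```

```text
[131, 131, 131, 131, 129, 131, 129, 130, 131, 131, 130, 128] [134, 133, 134, 132, 133, 133, 132, 133, 133, 132, 131, 131]
[90, 99, 115, 127, 131, 133, 129, 130, 131, 130, 129, 131] [93, 100, 116, 128, 134, 135, 132, 133, 131, 131, 131, 133]
[34, 37, 33, 41, 46, 88, 73, 85, 90, 98, 110, 124] [34, 34, 29, 45, 47, 87, 80, 89, 91, 99, 111, 126]
[34, 36, 112, 98, 106, 180, 177, 175, 83, 46, 35, 39] [33, 38, 113, 101, 117, 174, 170, 182, 100, 45, 32, 39]
[86, 82, 97, 79, 97, 144, 159, 167, 154, 35, 33, 34] [88, 83, 100, 72, 82, 111, 126, 137, 129, 35, 33, 34]
[141, 108, 94, 59, 56, 90, 87, 85, 82, 83, 75, 53] [145, 110, 98, 60, 52, 146, 116, 97, 80, 83, 76, 51]
[181, 106, 106, 106, 105, 136, 140, 138, 134, 107, 109, 103] [183, 109, 107, 110, 105, 110, 127, 127, 128, 103, 108, 105]
[181, 181, 133, 107, 107, 108, 174, 159, 161, 179, 173, 181] [184, 182, 136, 109, 110, 109, 175, 168, 183, 183, 174, 184]
[181, 180, 106, 105, 107, 107, 135, 180, 180, 179, 180, 181] [184, 183, 109, 108, 108, 107, 139, 182, 183, 181, 183, 183]
[181, 181, 106, 105, 107, 107, 165, 181, 180, 182, 181, 181] [182, 183, 108, 106, 107, 108, 182, 182, 182, 183, 185, 182]
[180, 180, 108, 108, 109, 109, 181, 181, 180, 180, 180, 181] [182, 182, 158, 109, 111, 110, 182, 184, 183, 182, 182, 182]
[181, 182, 157, 155, 158, 157, 180, 181, 181, 181, 180, 178] [185, 181, 183, 181, 182, 182, 183, 183, 181, 185, 184, 181]
```

```bash
python3 -c "
from rig import r
print(r.sign_off())"
```

```text
the job is handed in; nothing more can be done
None
```

The job is handed in at about 55 s of robot time: all three jars stand upright in their own dishes on the mat, the spare dish was left where it was, the lid is shut, and the latch is home against its stop.

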